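Clamp a waveguide section in a ratchet-wound test fixture

ROBOT

A 7-joint arm with a two-finger parallel gripper is mounted at the origin on a cart in front of the work surface, level with it; the furniture and walls round the work are solid. World frame = base frame: x ahead of the robot, y to its left, z up, the work surface at z = 0. Lengths are in m, angles in rad, forces in N, time in s.
With the tool pointing down it reaches from about 0.425 to 0.875 m from the base axis. Payload 9.9 kg.
Tool frame: the origin (TCP) lies between the finger pads, 19 mm behind the fingertips; this is the grasp point; z points along the fingers, y is the line along which they close (so a half turn about z gives the same grasp; the last joint's range is limited). The gripper opens to 85 mm and grips with 20 to 120 N. Pads are 22 mm wide; open, the fingers measure 114 mm over their backs; the gripper's body (76 mm by 85 mm) begins 54 mm behind the grasp point. The pads swing forward as they close: fully open they stand 13 mm farther back than shut.
Start: joints at [1.103, 0.576, 0.025, 1.437, -0.015, 1.129, -0.057], TCP at [0.253, -0.626, 0.25] pointing down, gripper open.
Joint ranges: [-2.76, 2.76], [-0.34, 2.15], [-1.52, 1.57], [0.19, 2.46], [-1.09, 4.23], [0.17, 1.99], [-2.82, 2.82]. Speed limits (rad/s): [2.22, 2.22, 3.01, 3.01, 3.14, 3.14, 3.14].

INTERFACE

Orientations are given as a rotation vector (axis times angle).
In Python, from bench import monitor, imaging, order, finder gives the robot as it stands.
- The arm moves only by the tool move_arm, never from a script. Its argument "motion" is a list of rows, each a list of 7 numbers: the shift along the tool's x, y, z in m, then the turn, a rotation vector about the tool's x, y, z in rad, then the finger opening in m, from 0 to 0.0854. In form: [[tx, ty, tz, wx, wy, wz, jaw], ...]. A call has 1 to 12 rows; each row shifts and turns the commanded pose from where the row before left it, along the tool's axes as they then stand; what a row does not reach is not made up. A row lasts 1/12 s, in which the tool goes at most 41.7 mm and 7.16 degrees, less where a joint would pass 70% of its speed; a pose out of reach is approached as far as the arm can. A call with a gripper value outside its range is refused whole. The fingers move at their own pace and stop on an object; "force" is the grip in N (left out, the last holds). Time passes only in rows, so rows that do not move let the fingers close. It gives the time, the measured TCP pose, the force, the opening and the grip force at its end, in the units of the state.
- monitor.get_obs(): the state, without advancing time (a new reading comes with each control period).
- imaging.capture(name): name is "side" or "top" or "wrist"; returns a dict with "img" (420x560x3 uint8, blue, green, red), "z_map" (420x560 float32, m along the optical axis (not along the pixel's ray), 0 where there is no reading), "fx", "fy", "cx", "cy" (pixels), "extrinsics" (4x4, takes a point from camera to world coordinates). Camera axes: x right, y up, looking along -z (the intrinsics and any distortion apply to the point x, -y, -z); pixel columns grow to the right and rows downward; lengths in m; the calibration is good to about 2 mm. A picture is of the moment at which its call begins.
- order.close_job(): hands the job in; it is judged then, once.
Trained networks look in a picture, given as the dict that the camera call returned (one of the last four; its "shot" number tells which), for a name from the list of things; names that differ only in an ending like _2 or _b are one class to them, and where a whole thing is asked for, a point or a joint stands for the part that bears it (a point fixed in the world has none). Each returns a list of dicts, best first, with "conf" (0 to 1); they miss things now and then, are a little off and sometimes report something else, mostly with a low value. They report only what shows in the picture. A call takes as long as a camera call.
- finder.recognise(target, picture): "pixel" ([column, row] in pixels, amid what is visible of it).
The state is a dict: "t": time; "joints": joint angles; "qvel": joint speeds; "joint_torque": joint torques, N m; "eef_pos": TCP position; "ee_rot": TCP orientation; "force": force on the tool from outside, world axes, zero at the start; "torque": the same for the moment, N m; "finger_gap": opening from 0.0 (shut) to 1.0 (fully open); "grip_force": force on a finger pad.
Only numpy, scipy, OpenCV 4.12 (cv2) and the standard library are available. Lean on these libraries where they do the work, as an engineer would, in place of code of your own. Each camera call takes 0.05 s, during which the arm holds its last target. There are 200 camera calls.

TASK

Lay the short aluminium waveguide section in the two open saddles of the test fixture, lengthwise between the two ports. Then wind the fixture's wing knob clockwise until the sprung pawl has dropped in behind the tooth with the brass pin, so that the sprung port presses the section home against the fixed port, and let go; do not wind past that tooth, and leave the other things on the bench where they lie.

Things in the scene. Friction and masses are not known exactly. Their poses are not given: they have to be found in the camera images.
- waveguide: bare-aluminium waveguide section, 105 mm long, 0.17 kg: rectangular tube with a 42 x 42 mm, 6 mm thick flange at each end. Origin at the centre of one end face, z along the tube. It lies on its flange edges, y axis up, so the tube stands 26 high and 14 wide, centre line 21 mm over what it lies on; grip it across the 14 mm (its x). Either end may go to either port.
- waveguide_mid (a point): the middle of the section: on its centre line, half way along; axes as waveguide
- fixture: the fixture, 124 x 372 mm aluminium base with a steel way along it, fixed port at its left end, carriage with the sprung port, sloping grey ratchet head at its right end. Origin on the worktop; z up, y along the bed to the left (fixed port), x away from the robot at yaw 0. A 58 mm high tool tray and a tall instrument stand to the right of it.
- seat (a point): where the middle of the section's underside comes to lie when pressed home (its middle 21 mm above); axes as fixture. The way on which the flanges rest is at this height, 30 mm over the worktop. Saddle cheeks at y = +23 to +50 and -46 to -28 mm, inner faces x = +-22.5 mm, flared to +-27.5 at their tops 16 mm above the way; between them the sides are open for the fingers.
- fixed_face (a point): centre of the fixed port's mating face, 52.5 mm from seat along y, 21 mm above the way; axes as fixture. Both port plates are 60 wide and rise 46 mm above the way.
- sprung_face (a point): centre of the sprung port's mating face; axes as fixture. Winding brings it towards the fixed port, 11 mm per rad. With winder at 0 the faces stand 121 mm apart, 16 more than the section's length. The section may be laid anywhere in the gap: the port pushes it along. The port gives on a spring: 3 N at first touch, 2.2 N more per mm.
- sprung_port: the sprung port plate, on the carriage between section and head; sprung_face is on it. Origin on the bed's centre line below that face, at worktop height; axes as fixture
- knob_grip (a point): on the wing knob's axis, where to put the TCP: black bar 64 long, 16 thick, from 22 mm below to 11 mm above this point. Turns with the knob: z out along the axis, which leans 25 deg from vertical to -x of the fixture; x along the bar (grip across y). Clockwise seen from above winds. Wheel top is 28 mm, pawl top 26 mm below, the sloping face 40 mm below.
- winder (a joint): angle of knob and steel toothed wheel (88 mm across, 18 teeth), rad, grows clockwise. The pawl holds it at 0, 0.35, 0.70, 1.05, 1.40, 1.75 (tooth with brass pin), 2.09. Springs turn it back onto the last tooth passed when let go, so turn 0.04 to 0.2 rad beyond, then ease off. Starts held at one of the first three. Takes up to 0.4 N m; fresh grips are fine, the pawl holds.
- pawl (a joint): angle of the sprung brass pawl, whose tip bears on the wheel's uphill side: about 0 when down behind a tooth, up to 0.14 rad while riding over a tooth's tip
- calculator: dark grey pocket calculator, 138 x 74 x 15, lying loose behind the fixture
- n_tee: light metal coaxial tee, 70 long, 20 thick, lying loose left of the fixture
- torque_wrench: slim plain-metal torque wrench, 139 long, lying loose near the front edge
- cutters: side cutters with red handles, 134 long, lying loose near the front edge

How it is judged:
On the way, in this order (a step that is already met when the one before it is completed fails the run):
1. the section lies in the saddles between the ports, released (x of waveguide_mid in the frame of seat between -0.004 and 0.004 m and z of waveguide_mid in the frame of seat between 0.017 and 0.026 m and angle between the z axis of waveguide and the y axis of seat, either way round below 0.06 rad and y of waveguide_mid in the frame of seat between -0.018 and 0.003 m and contact force between the fingers and waveguide below 0.2 N), for 0.2 s.
2. the pawl has caught behind the tooth with the brass pin, the section pressed between the ports (value of joint winder between 1.665 and 1.865 rad and value of joint pawl below 0.04 rad and contact force between sprung_port and waveguide above 3 N), for 0.2 s.
At the end, for the whole second after the job is handed in: section level in both saddles (within 4 mm of seat across and along, in line within 0.06 rad), pressed by the sprung port with over 3 N; pawl down (below 0.04 rad) behind the pinned tooth (winder 1.67 to 1.86 rad); all at rest and let go (all of step 2 and x of waveguide_mid in the frame of seat between -0.004 and 0.004 m and z of waveguide_mid in the frame of seat between 0.017 and 0.026 m and angle between the z axis of waveguide and the y axis of seat, either way round below 0.06 rad and y of waveguide_mid in the frame of seat between -0.004 and 0.003 m and contact force between the fingers and waveguide below 0.2 N and velocity of joint winder below 0.05 rad/s and linear speed of waveguide below 0.02 m/s); the robot touches nothing.
It fails at once if wound past the tooth with the brass pin, so that the pawl caught the next one (value of joint winder above 2.074 rad).
It fails at once if the calculator was shoved aside (distance of calculator from where it was at the start of the episode above 0.04 m).
It fails at once if the n tee was shoved aside (distance of n_tee from where it was at the start of the episode above 0.04 m).
It fails at once if the torque wrench was shoved aside (distance of torque_wrench from where it was at the start of the episode above 0.04 m).
It fails at once if the cutters was shoved aside (distance of cutters from where it was at the start of the episode above 0.04 m).
It also fails if it takes over 64 s, if anything falls off the work surface, if the arm or the gripper's body presses on something with over 40 N, if the wrist force passes 120 N, or if a joint passes its speed limit or range.

## Working session

There is one attempt and no reset: what is moved stays moved. The work goes in short steps, Python scripts to look and compute and a tool call to move; the robot and the scene stay as the last step left them, time stands still between calls to the robot, and variables do not carry over. Pictures are saved under pics/ and viewed, at most 10 in all, crops included, and the job is handed in when it is done.

Besides the shell and the picture viewer there is one more tool, called after "Emit:" as name(argument=value, ...) on one line, values as JSON. move_arm: Moves the arm, as the interface text tells. Its arguments: {"type":"object","properties":{"motion":{"type":"array","items":{"type":"array","items":{"type":"number"}}},"force":{"type":"number"}},"required":["motion"]}

```bash
ls; mkdir -p pics
cat > h.py <<'E'
import numpy as np, cv2
from scipy.spatial.transform import Rotation as R
from bench import monitor, imaging, order, finder
def cloud(d):
    z=d["z_map"]; v,u=np.mgrid[:z.shape[0],:z.shape[1]]
    p=np.stack([(u-d["cx"])/d["fx"]*z,-(v-d["cy"])/d["fy"]*z,-z,np.ones_like(z)],-1)
    w=p@np.array(d["extrinsics"]).T
    w=w[...,:3]; w[z==0]=np.nan
    return w
E
python3 - <<'E'
from h import *
o=monitor.get_obs(); print({k:np.round(v,3) for k,v in o.items()})
for n in ["top","side"]:
    d=imaging.capture(n); cv2.imwrite(f"pics/{n}0.png",d["img"]); w=cloud(d); np.savez(f"{n}0.npz",w=w,img=d["img"],E=d["extrinsics"],f=[d["fx"],d["fy"],d["cx"],d["cy"]])
    print(n,[k for k in d], np.round(d["extrinsics"],3).tolist(), d["fx"],d["cx"],d["cy"])
    for t in ["waveguide","fixture","knob_grip","pawl","sprung_port","calculator","n_tee","torque_wrench","cutters"]:
        for r in finder.recognise(t,d)[:2]:
            c,rr=map(int,np.round(r["pixel"])); print(t,round(r["conf"],2),c,rr,np.round(w[rr,c],3))
E
```

```text
pics
{'t': np.float64(0.0), 'joints': array([ 1.103,  0.577,  0.025,  1.438, -0.015,  1.129, -0.057]), 'qvel': array([-0.002, -0.001,  0.001, -0.   , -0.001,  0.001, -0.001]), 'joint_torque': array([-1.0000e-03, -7.6575e+01,  2.2500e+00, -2.8596e+01,  1.5000e-02,
        1.3000e-02, -0.0000e+00]), 'eef_pos': array([ 0.253, -0.625,  0.249]), 'ee_rot': array([-3.082e+00, -5.990e-01,  1.000e-03]), 'force': array([-0.412, -0.424, -0.805]), 'torque': array([-0.011,  0.043, -0.031]), 'grip_force': np.float64(0.0), 'finger_gap': np.float64(0.998)}
top ['img', 'z_map', 'fx', 'fy', 'cx', 'cy', 'extrinsics', 'shot'] [[0.024, 0.976, -0.219, 0.312], [-1.0, 0.024, -0.004, 0.119], [0.002, 0.219, 0.976, 1.245], [0.0, 0.0, 0.0, 1.0]] 538.2237729197369 276.67649315117944 209.65196292487184
waveguide 0.66 387 304 [ 0.377 -0.134  0.001]
waveguide 0.65 190 240 [0.507 0.318 0.037]
fixture 0.9 327 193 [0.617 0.01  0.069]
knob_grip 0.77 375 178 [ 0.649 -0.095  0.087]
pawl 0.7 356 165 [ 0.682 -0.054  0.077]
sprung_port 0.72 314 188 [0.627 0.04  0.071]
calculator 0.65 317 191 [0.62  0.033 0.074]
calculator 0
[... 313 characters left out ...]
', 'shot'] [[0.927, 0.274, -0.257, 0.334], [-0.375, 0.656, -0.655, -0.514], [-0.011, 0.704, 0.711, 0.752], [0.0, 0.0, 0.0, 1.0]] 426.9220235812049 282.26185412132094 204.9242936379756
waveguide 0.78 225 174 [0.502 0.315 0.027]
fixture 0.78 333 256 [ 0.625 -0.051  0.059]
fixture 0.57 311 231 [0.609 0.022 0.066]
pawl 0.49 360 238 [ 0.681 -0.055  0.095]
sprung_port 0.73 207 231 [0.409 0.153 0.016]
sprung_port 0.51 313 228 [0.615 0.026 0.07 ]
calculator 0.61 205 231 [0.405 0.152 0.019]
calculator 0.55 334 191 [0.739 0.162 0.014]
n_tee 0.6 207 231 [0.409 0.153 0.016]
torque_wrench 0.67 207 270 [0.381 0.049 0.012]
cutters 0.68 238 352 [ 0.386 -0.149  0.011]
cutters 0.55 207 233 [0.407 0.146 0.018]
```

Run:
```python
import numpy as np,cv2
a=np.load("top0.npz")["img"][110:330,150:450]
cv2.imwrite("pics/topc.png",cv2.resize(a,(800,587),interpolation=cv2.INTER_CUBIC))
# object points
for n in ["top","side"]:
    w=np.load(n+"0.npz")["w"]
    def blob(c,r,zmin):
        m=(np.linalg.norm(w[...,:2]-np.array(c),axis=-1)<r)&(w[...,2]>zmin)&(w[...,2]<0.06)
        p=w[m]; 
        q=p[:,:2].astype(np.float32); rect=cv2.minAreaRect(q); print(n,c,len(p),np.round(rect[0],4),np.round(rect[1],4),round(rect[2],1),"z",np.round(np.percentile(p[:,2],[50,90,99]),3))
    blob((0.505,0.318),0.08,0.012)
    blob((0.505,0.318),0.08,0.030)
    # fixture base
    m=(w[...,0]>0.48)&(w[...,0]<0.76)&(abs(w[...,1])<0.3)
    h,e=np.histogram(w[m][:,2],bins=np.arange(-0.01,0.2,0.005)); print(dict(zip(np.round(e,3).tolist(),h.tolist())))
```

```text
top (0.505, 0.318) 464 [0.5084 0.3199] [0.0414 0.1067] 53.9 z [0.034 0.042 0.046]
top (0.505, 0.318) 363 [0.5084 0.3199] [0.041  0.1067] 53.6 z [0.035 0.043 0.047]
{-0.01: 624, -0.005: 9413, 0.0: 7761, 0.005: 1475, 0.01: 2592, 0.015: 659, 0.02: 371, 0.025: 957, 0.03: 750, 0.035: 264, 0.04: 397, 0.045: 394, 0.05: 232, 0.055: 396, 0.06: 326, 0.065: 357, 0.07: 517, 0.075: 406, 0.08: 387, 0.085: 358, 0.09: 295, 0.095: 107, 0.1: 87, 0.105: 56, 0.11: 56, 0.115: 22, 0.12: 0, 0.125: 0, 0.13: 0, 0.135: 0, 0.14: 0, 0.145: 0, 0.15: 0, 0.155: 0, 0.16: 0, 0.165: 0, 0.17: 0, 0.175: 0, 0.18: 0, 0.185: 0, 0.19: 0}
side (0.505, 0.318) 489 [0.5074 0.3171] [0.044  0.1083] 53.0 z [0.031 0.04  0.042]
side (0.505, 0.318) 255 [0.5082 0.3184] [0.0439 0.1077] 54.7 z [0.034 0.041 0.043]
{-0.01: 9, -0.005: 11065, 0.0: 7419, 0.005: 706, 0.01: 2403, 0.015: 478, 0.02: 422, 0.025: 788, 0.03: 598, 0.035: 421, 0.04: 609, 0.045: 626, 0.05: 403, 0.055: 714, 0.06: 437, 0.065: 502, 0.07: 574, 0.075: 512, 0.08: 413, 0.085: 447, 0.09: 371, 0.095: 123, 0.1: 105, 0.105: 79, 0.11: 63, 0.115: 28, 0.12: 0, 0.125: 0, 0.13: 0, 0.135: 0, 0.14: 0, 0.145: 0, 0.15: 0, 0.155: 0, 0.16: 0, 0.165: 0, 0.17: 0, 0.175: 0, 0.18: 0, 0.185: 0, 0.19: 0}
```

View pics/topc.png

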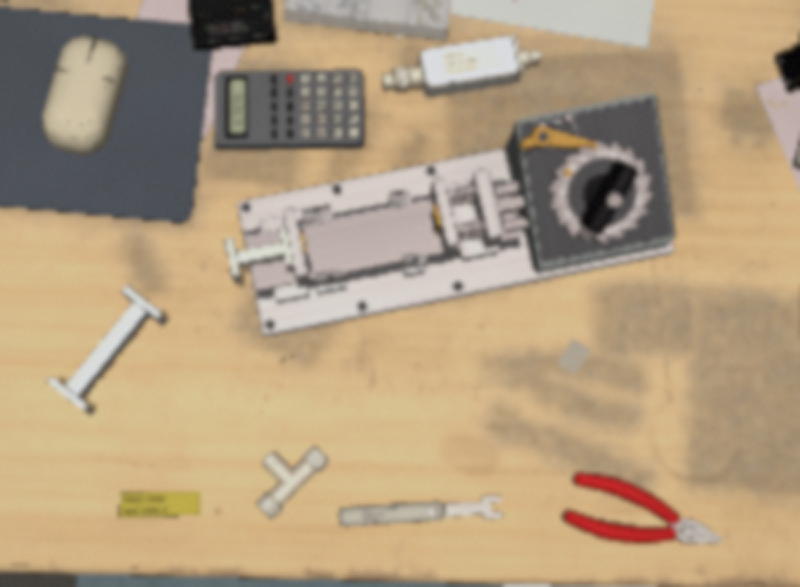

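View pics/side0.png

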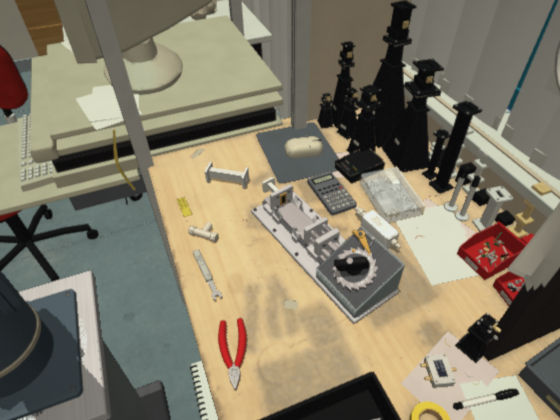

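```bash
cat >> h.py <<'E'
def Rdown(psi): return R.from_euler("z",psi,degrees=True)*R.from_euler("x",180,degrees=True)
def rel(pos,rot,p0=None,r0=None):
    """one total tool-frame move -> n and per-row numbers, straight line"""
    o=monitor.get_obs()
    p0=np.array(o["eef_pos"]) if p0 is None else np.array(p0); r0=R.from_rotvec(o["ee_rot"]) if r0 is None else r0
    d=r0.inv().apply(np.array(pos)-p0); w=(r0.inv()*rot).as_rotvec()
    print("tool shift",np.round(d,4),"turn",np.round(w,4),"deg",round(np.degrees(np.linalg.norm(w)),1))
def rows(pos,rot,n,p0=None,r0=None):
    o=monitor.get_obs()
    p0=np.array(o["eef_pos"]) if p0 is None else np.array(p0); r0=R.from_rotvec(o["ee_rot"]) if r0 is None else r0
    w=(r0.inv()*rot).as_rotvec()/n; dp=(np.array(pos)-p0)/n; out=[]; r=r0
    for i in range(n):
        out.append(np.round(np.r_[r.inv().apply(dp),w],4).tolist()); r=r*R.from_rotvec(w)
    for x in out: print(x)
E
python3 - <<'E'
from h import *
P=[]
for n in ["top","side"]:
    w=np.load(n+"0.npz")["w"]; P.append(w.reshape(-1,3))
P=np.concatenate(P); P=P[np.isfinite(P).all(1)]
# max height on grid
print("maxz grid rows x .2...1.0, cols y .5..-.8")
for x in np.arange(0.2,1.0,0.1):
    print(round(x,1),[ (lambda q: round(float(np.percentile(q,99)),2) if len(q)>5 else None)(P[(abs(P[:,0]-x)<.05)&(abs(P[:,1]-y)<.05)][:,2]) for y in np.arange(.5,-.85,-.1)])
w=np.load("top0.npz")["w"]; 
m=((w[...,2]>0.008)&(w[...,0]>0.5)&(w[...,0]<0.78)&(w[...,1]<0.27)&(w[...,1]>-0.25)).astype(np.uint8)
n,l,s,c=cv2.connectedComponentsWithStats(m); print(s.tolist() if n<10 else n)
k=l[193,327]; q=w[l==k]; r=cv2.minAreaRect(q[:,:2].astype(np.float32)); print(r)
q2=q[q[:,2]<0.02]; print(cv2.minAreaRect(q2[:,:2].astype(np.float32)))
E
```

```text
maxz grid rows x .2...1.0, cols y .5..-.8
0.2 [0.14, -0.72, -0.72, -0.63, -0.62, -0.02, -0.62, -0.63, -0.0, 0.02, -0.28, -0.72, -0.45, -0.72]
0.3 [0.56, 0.0, 0.0, 0.0, 0.0, 0.0, 0.0, 0.0, 0.05, 0.06, 0.11, -0.72, -0.44, -0.67]
0.4 [0.59, 0.01, 0.01, 0.02, 0.02, 0.01, 0.02, 0.01, 0.08, 0.08, 0.1, None, None, None]
0.5 [0.6, 0.04, 0.04, 0.01, 0.01, 0.0, 0.0, 0.0, 0.07, 0.07, 0.13, None, None, None]
0.6 [0.61, 0.01, 0.04, 0.08, 0.06, 0.08, 0.11, 0.05, 0.06, 0.06, 0.13, None, None, None]
0.7 [0.61, 0.04, 0.04, 0.02, 0.02, 0.1, 0.11, 0.07, 0.02, 0.02, 0.13, 0.0, None, None]
0.8 [0.55, 0.09, 0.04, 0.03, 0.04, 0.04, 0.01, 0.56, 0.55, 0.05, 0.05, 0.0, None, None]
0.9 [0.4, 0.25, 0.2, 0.04, 0.04, 0.04, 0.04, 0.04, 0.34, 0.05, 0.05, 0.04, None, None]
18
((0.6262863278388977, 0.02943938970565796), (0.12494007498025894, 0.3857404589653015), 13.224979400634766)
((0.6280186176300049, 0.021875545382499695), (0.12491191923618317, 0.37031620740890503), 13.179553985595703)
```

Run:
```python
from h import *
c=np.array([0.628,0.0219]); a=np.radians(13.2); ex=np.array([np.cos(a),np.sin(a)]); ey=np.array([-np.sin(a),np.cos(a)])
for n in ["top","side"]:
    w=np.load(n+"0.npz")["w"]; q=w.reshape(-1,3); q=q[np.isfinite(q).all(1)]
    x=(q[:,:2]-c)@ex; y=(q[:,:2]-c)@ey
    m=(abs(x)<0.02)
    print(n,[(int(yy*1000),[int(round(1000*v)) for v in np.percentile(q[m&(abs(y-yy)<.0025)][:,2],[50,95])]) for yy in np.arange(0.2,-0.1,-0.005) if (m&(abs(y-yy)<.0025)).sum()>2])
    # port tops: z>66mm
    for lo,hi in [(0.05,0.2),(-0.055,0.05)]:
        k=(q[:,2]>0.068)&(q[:,2]<.085)&(y>lo)&(y<hi)&(abs(x)<.05)
        print(lo,k.sum(),"y",np.round(np.percentile(y[k],[2,25,50,75,98]),4),"x",np.round(np.percentile(x[k],[2,50,98]),4))
    # way tops: sides
    k=(abs(q[:,2]-0.03)<.004)&(y>0.0)&(y<.1)&(abs(x)<.04); print("way x",np.round(np.percentile(x[k],[1,50,99]),4),k.sum())
    k=(q[:,2]>0.105)&(y<-.05)&(y>-.2)&(abs(x)<.06); print("knob",k.sum(),np.round(q[k].mean(0),4),cv2.minAreaRect(np.c_[x,y][k].astype(np.float32)))
print("start psi:"); print(np.round(R.from_rotvec(monitor.get_obs()["ee_rot"]).as_matrix(),3).tolist())
rel([0.5084,0.319,0.15],Rdown(144))
```

```text
top [(200, [42, 71]), (195, [64, 70]), (190, [2, 62]), (185, [14, 63]), (180, [31, 60]), (175, [32, 62]), (169, [30, 62]), (164, [32, 59]), (159, [32, 60]), (154, [36, 66]), (149, [66, 70]), (144, [76, 80]), (139, [76, 79]), (134, [67, 72]), (129, [29, 34]), (124, [30, 33]), (119, [29, 33]), (114, [29, 33]), (109, [29, 32]), (104, [31, 35]), (99, [29, 33]), (94, [30, 33]), (89, [29, 32]), (84, [30, 33]), (79, [29, 32]), (74, [30, 33]), (69, [30, 33]), (64, [30, 34]), (59, [29, 33]), (54, [29, 33]), (49, [29, 33]), (44, [30, 34]), (39, [30, 33]), (34, [30, 33]), (29, [30, 34]), (24, [29, 32]), (19, [47, 72]), (14, [76, 79]), (9, [75, 79]), (4, [66, 70]), (0, [47, 68]), (-5, [48, 71]), (-10, [48, 70]), (-15, [47, 71]), (-20, [69, 75]), (-25, [73, 76]), (-30, [72, 75]), (-35, [59, 66]), (-40, [48, 56]), (-45, [47, 58]), (-50, [47, 59]), (-55, [50, 59]), (-60, [60, 73]), (-65, [67, 76]), (-70, [65, 75]), (-75, [68, 75]), (-80, [71, 77]), (-85, [73, 80]), (-90, [75, 84]), (-95, [77, 86]), (-100, [77, 85])]
0.05 159 y [0.1349 0.14   0.1435 0.1468 0.1982] x [-0.0291  0.0004  0.0273]
-0.055 
[... 1002 characters left out ...]
8]), (-50, [55, 58]), (-55, [53, 57]), (-60, [62, 69]), (-65, [66, 74]), (-70, [67, 75]), (-75, [67, 75]), (-80, [72, 76]), (-85, [74, 78]), (-90, [77, 82]), (-95, [79, 87]), (-100, [82, 87])]
0.05 139 y [0.1322 0.136  0.1376 0.1417 0.192 ] x [-0.0293 -0.0017  0.0275]
-0.055 341 y [-0.0339 -0.0274 -0.0111  0.0075  0.0152] x [-0.03   -0.0038  0.027 ]
way x [-0.0338 -0.0049  0.0233] 432
knob 170 [ 0.6408 -0.111   0.1107] ((-0.020043283700942993, -0.12967656552791595), (0.015066497027873993, 0.048838481307029724), 50.40589141845703)
start psi:
[[0.927, 0.374, -0.0], [0.374, -0.927, 0.0], [0.0, -0.0, -1.0]]
tool shift [ 0.5908 -0.7804  0.1   ] turn [-0.0000e+00 -1.0000e-04 -2.1295e+00] deg 122.0
```

Run:
```python
from h import *
rows([0.48,-0.35,0.25],Rdown(62),12)
print(); rows([0.54,0.0,0.25],Rdown(104),12,[0.48,-0.35,0.25],Rdown(62))
print(); rows([0.5084,0.319,0.2],Rdown(144),12,[0.54,0.0,0.25],Rdown(104))
```

```text
[0.0262, -0.0142, -0.0, -0.0, -0.0, -0.0582]
[0.027, -0.0127, -0.0, -0.0, -0.0, -0.0582]
[0.0276, -0.0111, -0.0, -0.0, -0.0, -0.0582]
[0.0282, -0.0095, -0.0, -0.0, -0.0, -0.0582]
[0.0287, -0.0078, -0.0, -0.0, -0.0, -0.0582]
[0.0291, -0.0061, -0.0, -0.0, -0.0, -0.0582]
[0.0295, -0.0044, -0.0, -0.0, -0.0, -0.0582]
[0.0297, -0.0027, -0.0, -0.0, -0.0, -0.0582]
[0.0298, -0.001, -0.0, -0.0, -0.0, -0.0582]
[0.0298, 0.0008, -0.0, -0.0, -0.0, -0.0582]
[0.0297, 0.0025, -0.0, -0.0, -0.0, -0.0582]
[0.0295, 0.0042, -0.0, -0.0, -0.0, -0.0582]

[0.0281, -0.0093, -0.0, 0.0, 0.0, -0.0611]
[0.0286, -0.0075, -0.0, 0.0, 0.0, -0.0611]
[0.029, -0.0058, -0.0, 0.0, 0.0, -0.0611]
[0.0293, -0.004, -0.0, 0.0, 0.0, -0.0611]
[0.0295, -0.0022, -0.0, 0.0, 0.0, -0.0611]
[0.0296, -0.0004, -0.0, 0.0, 0.0, -0.0611]
[0.0296, 0.0014, 0.0, 0.0, 0.0, -0.0611]
[0.0294, 0.0032, 0.0, 0.0, 0.0, -0.0611]
[0.0292, 0.005, 0.0, 0.0, 0.0, -0.0611]
[0.0288, 0.0068, 0.0, 0.0, 0.0, -0.0611]
[0.0283, 0.0085, 0.0, 0.0, 0.0, -0.0611]
[0.0278, 0.0102, 0.0, 0.0, 0.0, -0.0611]

[0.0264, 0.0039, 0.0042, -0.0, 0.0, -0.0582]
[0.0262, 0.0054, 0.0042, -0.0, 0.0, -0.0582]
[0.0258, 0.0069, 0.0042, -0.0, 0.0, -0.0582]
[0.0254, 0.0084, 0.0042, -0.0, 0.0, -0.0582]
[0.0248, 0.0099, 0.0042, -0.0, 0.0, -0.0582]
[0.0242, 0.0113, 0.0042, -0.0, 0.0, -0.0582]
[0.0235, 0.0127, 0.0042, -0.0, 0.0, -0.0582]
[0.0227, 0.014, 0.0042, -0.0, 0.0, -0.0582]
[0.0219, 0.0153, 0.0042, -0.0, 0.0, -0.0582]
[0.021, 0.0166, 0.0042, -0.0, 0.0, -0.0582]
[0.02, 0.0178, 0.0042, -0.0, 0.0, -0.0582]
[0.0189, 0.0189, 0.0042, -0.0, 0.0, -0.0582]
```

Emit:
move_arm(motion=[[0.026,-0.014,0,0,0,-0.058,0.085],[0.027,-0.013,0,0,0,-0.058,0.085],[0.028,-0.011,0,0,0,-0.058,0.085],[0.028,-0.009,0,0,0,-0.058,0.085],[0.029,-0.008,0,0,0,-0.058,0.085],[0.029,-0.006,0,0,0,-0.058,0.085],[0.029,-0.004,0,0,0,-0.058,0.085],[0.03,-0.003,0,0,0,-0.058,0.085],[0.03,-0.001,0,0,0,-0.058,0.085],[0.03,0.001,0,0,0,-0.058,0.085],[0.03,0.002,0,0,0,-0.058,0.085],[0.03,0.004,0,0,0,-0.058,0.085]])

```text
t: 2.0
eef_pos: [0.4816, -0.3482, 0.2502]
ee_rot: [2.692, 1.618, 0.0]
force: [0.1, -0.9, -0.6]
finger_gap: 0.996
grip_force: 0.0
```

Emit:
move_arm(motion=[[0.028,-0.009,0,0,0,-0.061,0.085],[0.029,-0.007,0,0,0,-0.061,0.085],[0.029,-0.006,0,0,0,-0.061,0.085],[0.029,-0.004,0,0,0,-0.061,0.085],[0.03,-0.002,0,0,0,-0.061,0.085],[0.03,0,0,0,0,-0.061,0.085],[0.03,0.001,0,0,0,-0.061,0.085],[0.029,0.003,0,0,0,-0.061,0.085],[0.029,0.005,0,0,0,-0.061,0.085],[0.029,0.007,0,0,0,-0.061,0.085],[0.028,0.009,0,0,0,-0.061,0.085],[0.028,0.01,0,0,0,-0.061,0.085]])

```text
t: 3.0
eef_pos: [0.5433, 0.0022, 0.2502]
ee_rot: [1.935, 2.474, 0.0]
force: [0.4, -0.5, 1.0]
finger_gap: 0.992
grip_force: 0.0
```

Run:
```python
from h import *
d=imaging.capture("wrist"); cv2.imwrite("pics/w1.png",d["img"]); np.savez("w1.npz",w=cloud(d),img=d["img"],E=d["extrinsics"],f=[d["fx"],d["fy"],d["cx"],d["cy"]])
print(np.round(d["extrinsics"],3).tolist(),d["fx"])
w=cloud(d)
for t in ["knob_grip","pawl","sprung_port","fixture"]:
    for r in finder.recognise(t,d)[:1]:
        c,rr=map(int,np.round(r["pixel"])); print(t,round(r["conf"],2),c,rr,np.round(w[rr,c],3))
rows([0.5084,0.319,0.2],Rdown(144),12)
```

```text
[[0.97, -0.23, -0.072, 0.526], [0.242, 0.927, 0.286, 0.076], [0.001, -0.295, 0.956, 0.375], [0.0, 0.0, 0.0, 1.0]] 313.0165332097676
knob_grip 0.87 347 297 [ 0.641 -0.091  0.087]
pawl 0.72 410 268 [ 0.686 -0.037  0.1  ]
fixture 0.88 354 156 [0.617 0.049 0.031]
[0.0265, 0.0035, 0.0041, -0.0, 0.0, -0.0585]
[0.0262, 0.0051, 0.0041, -0.0, 0.0, -0.0585]
[0.0259, 0.0066, 0.0041, -0.0, 0.0, -0.0585]
[0.0255, 0.0081, 0.0041, -0.0, 0.0, -0.0585]
[0.0249, 0.0096, 0.0042, -0.0, 0.0, -0.0585]
[0.0243, 0.011, 0.0042, -0.0, 0.0, -0.0585]
[0.0237, 0.0124, 0.0042, -0.0, 0.0, -0.0585]
[0.0229, 0.0138, 0.0042, -0.0, 0.0, -0.0585]
[0.022, 0.0151, 0.0042, -0.0, 0.0, -0.0585]
[0.0211, 0.0164, 0.0042, -0.0, 0.0, -0.0585]
[0.0201, 0.0176, 0.0042, -0.0, 0.0, -0.0585]
[0.0191, 0.0187, 0.0042, -0.0, 0.0, -0.0585]
```

View pics/w1.png

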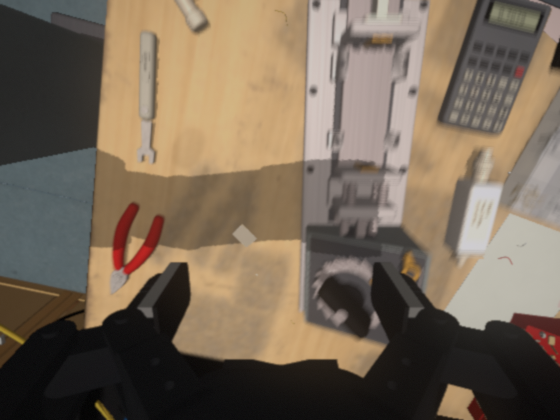

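Emit:
move_arm(motion=[[0.026,0.004,0.004,0,0,-0.0585,0.085],[0.026,0.005,0.004,0,0,-0.0585,0.085],[0.026,0.007,0.004,0,0,-0.0585,0.085],[0.025,0.008,0.004,0,0,-0.0585,0.085],[0.025,0.01,0.004,0,0,-0.0585,0.085],[0.024,0.011,0.004,0,0,-0.0585,0.085],[0.024,0.012,0.004,0,0,-0.0585,0.085],[0.023,0.014,0.004,0,0,-0.0585,0.085],[0.022,0.015,0.004,0,0,-0.0585,0.085],[0.021,0.016,0.004,0,0,-0.0585,0.085],[0.02,0.018,0.004,0,0,-0.0585,0.085],[0.019,0.019,0.004,0,0,-0.0585,0.085]])

```text
t: 4.25
eef_pos: [0.5107, 0.3183, 0.2017]
ee_rot: [0.971, 2.987, -0.001]
force: [0.5, -0.2, 0.5]
finger_gap: 0.995
grip_force: 0.0
```

Run:
```python
from h import *
d=imaging.capture("wrist"); cv2.imwrite("pics/w2.png",d["img"]); w=cloud(d); np.savez("w2.npz",w=w,img=d["img"])
for zmin in (0.01,0.03):
    m=(np.linalg.norm(w[...,:2]-np.array([.508,.319]),axis=-1)<.075)&(w[...,2]>zmin)&(w[...,2]<.06)
    p=w[m]; print(len(p),cv2.minAreaRect(p[:,:2].astype(np.float32)),np.percentile(p[:,2],[50,90,99]))
print(finder.recognise("waveguide",d)[:2])
o=monitor.get_obs(); print(o["eef_pos"],o["ee_rot"])
# fixture from w1
c=np.array([0.628,0.0219])
w=np.load("w1.npz")["w"]
m=((w[...,2]>0.007)&(w[...,2]<0.018)&(w[...,0]>0.5)&(w[...,0]<0.78)&(w[...,1]<0.25)&(w[...,1]>-0.04)).astype(np.uint8)
n,l,s,cc=cv2.connectedComponentsWithStats(m)
for k in np.argsort(-s[1:,4])[:3]+1:
    q=w[l==k]; print("base",len(q),cv2.minAreaRect(q[:,:2].astype(np.float32)))
a=np.radians(13.2); ex=np.array([np.cos(a),np.sin(a)]); ey=np.array([-np.sin(a),np.cos(a)])
q=w.reshape(-1,3);q=q[np.isfinite(q).all(1)]; x=(q[:,:2]-c)@ex; y=(q[:,:2]-c)@ey
for lo,hi in [(0.05,0.17),(-0.055,0.05)]:
    k=(q[:,2]>0.068)&(q[:,2]<.09)&(y>lo)&(y<hi)&(abs(x)<.05)
    print(k.sum(),"y",np.round(np.percentile(y[k],[2,25,50,75,98]),4),"x",np.round(np.percentile(x[k],[2,50,98]),4), np.median(q[k][:,2]))
```

```text
2390 ((0.5105528831481934, 0.3196166455745697), (0.0419747456908226, 0.10697174817323685), 53.898101806640625) [0.03508784 0.04288402 0.04400091]
2166 ((0.5104923844337463, 0.3194989562034607), (0.041463058441877365, 0.10702074319124222), 53.74272537231445) [0.035236   0.04294234 0.04402487]
[{'pixel': [277.7, 194.0], 'conf': 0.87}]
[0.50879882 0.32233461 0.20150212] [-9.62089780e-01 -2.98875784e+00 -2.90210758e-03]
base 9350 ((0.7374299168586731, 0.17137230932712555), (0.07424391061067581, 0.13677895069122314), 2.274564504623413)
base 5937 ((0.5713393092155457, 0.07329250127077103), (0.032746102660894394, 0.23964039981365204), 13.35086727142334)
base 3907 ((0.6627302169799805, 0.09335930645465851), (0.02958516776561737, 0.24497480690479279), 12.730231285095215)
1357 y [0.1333 0.1366 0.1403 0.1439 0.1511] x [-0.0268  0.0014  0.0295] 0.076441912637144
1854 y [-0.0317 -0.0235 -0.0099  0.0112  0.0173] x [-0.0269  0.001   0.0295] 0.0737431987342837
```

View pics/w2.png

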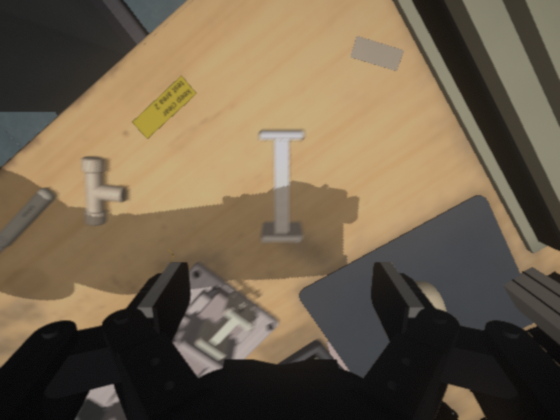

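Emit:
move_arm(motion=[[-0.0025,-0.0014,0.01,0,0,0.008,0.07],[0,0,0.018,0,0,0,0.07],[0,0,0.018,0,0,0,0.06],[0,0,0.018,0,0,0,0.06],[0,0,0.018,0,0,0,0.06],[0,0,0.018,0,0,0,0.06],[0,0,0.018,0,0,0,0.06],[0,0,0.018,0,0,0,0.06],[0,0,0.015,0,0,0,0.06],[0,0,0.012,0,0,0,0.06],[0,0,0.008,0,0,0,0.06],[0,0,0.004,0,0,0,0.06]], force=40)

```text
t: 5.35
eef_pos: [0.5112, 0.3147, 0.0258]
ee_rot: [-0.985, -2.983, 0.003]
force: [0.3, -0.9, 0.5]
finger_gap: 0.704
grip_force: 0.0
```

Emit:
move_arm(motion=[[0,0,0,0,0,0,0.03],[0,0,0,0,0,0,0.01],[0,0,0,0,0,0,0.005],[0,0,0,0,0,0,0.005],[0,0,0,0,0,0,0.005],[0,0,0,0,0,0,0.005],[0,0,0,0,0,0,0.005],[0,0,0,0,0,0,0.005]])

```text
t: 6.02
eef_pos: [0.5114, 0.3166, 0.0279]
ee_rot: [0.982, 2.983, 0.001]
force: [-0.1, -0.9, 7.4]
finger_gap: 0.155
grip_force: 40.7
```

Run:
```python
from h import *
rows([0.612,0.093,0.17],Rdown(103.2),12,[0.5112,0.316,0.155],Rdown(143.6))
```

```text
[-0.0178, -0.01, -0.0013, 0.0, -0.0, 0.0588]
[-0.0183, -0.0089, -0.0013, 0.0, -0.0, 0.0588]
[-0.0188, -0.0078, -0.0013, 0.0, -0.0, 0.0588]
[-0.0193, -0.0067, -0.0013, 0.0, -0.0, 0.0588]
[-0.0196, -0.0056, -0.0013, 0.0, -0.0, 0.0588]
[-0.0199, -0.0044, -0.0013, 0.0, -0.0, 0.0588]
[-0.0201, -0.0032, -0.0013, 0.0, -0.0, 0.0588]
[-0.0203, -0.002, -0.0013, 0.0, -0.0, 0.0588]
[-0.0204, -0.0008, -0.0013, 0.0, -0.0, 0.0588]
[-0.0204, 0.0004, -0.0013, 0.0, -0.0, 0.0588]
[-0.0203, 0.0016, -0.0013, 0.0, -0.0, 0.0588]
[-0.0202, 0.0028, -0.0013, 0.0, -0.0, 0.0588]
```

Emit:
move_arm(motion=[[0,0,-0.007,0,0,0,0.005],[0,0,-0.02,0,0,0,0.005],[0,0,-0.03,0,0,0,0.005],[0,0,-0.03,0,0,0,0.005],[0,0,-0.03,0,0,0,0.005],[0,0,-0.01,0,0,0,0.005]])

```text
t: 6.52
eef_pos: [0.5119, 0.3177, 0.1586]
ee_rot: [0.981, 2.981, 0.007]
force: [0.3, 1.0, -2.3]
finger_gap: 0.155
grip_force: 39.8
```

Emit:
move_arm(motion=[[-0.018,-0.01,-0.001,0,0,0.059,0.005],[-0.018,-0.009,-0.001,0,0,0.059,0.005],[-0.019,-0.008,-0.001,0,0,0.059,0.005],[-0.019,-0.007,-0.001,0,0,0.059,0.005],[-0.02,-0.005,-0.001,0,0,0.059,0.005],[-0.02,-0.004,-0.001,0,0,0.059,0.005],[-0.02,-0.003,-0.001,0,0,0.059,0.005],[-0.02,-0.002,-0.001,0,0,0.059,0.005],[-0.02,-0.001,-0.001,0,0,0.059,0.005],[-0.02,0,-0.001,0,0,0.059,0.005],[-0.02,0.002,-0.001,0,0,0.059,0.005],[-0.02,0.003,-0.001,0,0,0.058,0.005]])

```text
t: 7.52
eef_pos: [0.6123, 0.0931, 0.1661]
ee_rot: [-1.961, -2.454, -0.0]
force: [1.5, 0.1, -1.9]
finger_gap: 0.156
grip_force: 39.7
```

```bash
cat > meas.py <<'E'
from h import *
import sys
c=np.array([0.628,0.0219]); a=np.radians(13.2); ex=np.array([np.cos(a),np.sin(a)]); ey=np.array([-np.sin(a),np.cos(a)])
if __name__=="__main__":
    tag=sys.argv[1]
    for n in ["wrist","top","side"]:
        d=imaging.capture(n); cv2.imwrite(f"pics/{n}_{tag}.png",d["img"]); w=cloud(d); np.savez(f"{n}_{tag}.npz",w=w,img=d["img"])
        q=w.reshape(-1,3);q=q[np.isfinite(q).all(1)]; x=(q[:,:2]-c)@ex; y=(q[:,:2]-c)@ey
        for nm,lo,hi,zl,zh in [("fixedport",0.1,0.17,.068,.09),("sprung",-0.055,0.05,.068,.09),("wg",0.0,.16,.1,.2)]:
            k=(q[:,2]>zl)&(q[:,2]<zh)&(y>lo)&(y<hi)&(abs(x)<.05)
            if k.sum()>20: print(n,nm,k.sum(),"y",np.round(np.percentile(y[k],[2,25,50,75,98]),4),"x",np.round(np.percentile(x[k],[2,50,98]),4), np.round(np.percentile(q[k][:,2],[5,50,95]),4))
    o=monitor.get_obs(); p=o["eef_pos"]; Rm=R.from_rotvec(o["ee_rot"]).as_matrix()
    print("tcp",np.round(p,4),"fix x,y",np.round([(p[:2]-c)@ex,(p[:2]-c)@ey],4),"psi",np.degrees(np.arctan2(Rm[1,0],Rm[0,0])),"tz",np.round(Rm[:,2],3))
E
python3 meas.py a
```

```text
wrist fixedport 1944 y [0.1333 0.1383 0.1417 0.1453 0.1511] x [-0.0254  0.0023  0.03  ] [0.0685 0.0764 0.0779]
wrist wg 15094 y [0.0308 0.079  0.0849 0.1168 0.1296] x [-0.0253  0.0027  0.0306] [0.1565 0.1735 0.1979]
top fixedport 150 y [0.1349 0.1396 0.1428 0.146  0.1525] x [-0.0294 -0.0011  0.0277] [0.0695 0.0746 0.0789]
top sprung 30 y [0.0089 0.013  0.0154 0.0175 0.0199] x [-0.0299 -0.0227 -0.0028] [0.0683 0.0732 0.079 ]
top wg 267 y [0.0414 0.0929 0.108  0.1205 0.1254] x [-0.0191 -0.0031  0.0207] [0.1511 0.1711 0.1811]
side fixedport 130 y [0.131  0.1358 0.1376 0.1409 0.1454] x [-0.0305 -0.0034  0.0278] [0.0692 0.0744 0.0771]
side sprung 338 y [-0.0338 -0.0279 -0.0129  0.0075  0.0146] x [-0.0301 -0.003   0.0264] [0.0685 0.0724 0.0767]
side wg 832 y [0.0194 0.0221 0.0566 0.0633 0.1214] x [-0.0222 -0.0057  0.0278] [0.1441 0.1707 0.1978]
tcp [0.6126 0.092  0.1659] fix x,y [0.001  0.0718] psi 102.72700911230092 tz [ 0.    -0.001 -1.   ]
```

View pics/wrist_a.png

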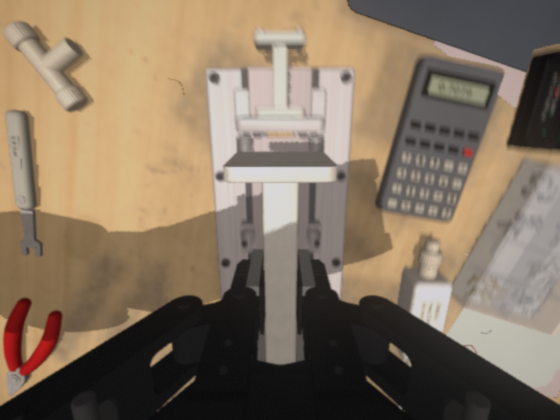

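Run:
```python
from meas import *
for n in ["wrist","top","side"]:
    w=np.load(n+"_a.npz")["w"]; q=w.reshape(-1,3);q=q[np.isfinite(q).all(1)]; x=(q[:,:2]-c)@ex; y=(q[:,:2]-c)@ey
    k=(q[:,2]>.165)&(q[:,2]<.19)&(y>.105)&(y<.14)&(abs(x)<.05)
    if k.sum()<8: continue
    pts=np.c_[x,y][k]
    print(n,"flange",k.sum(),"x",np.round(np.percentile(x[k],[2,50,98]),4),"y",np.round(np.percentile(y[k],[2,50,98]),4),"z",np.round(np.percentile(q[k][:,2],[5,50,95]),4))
    L=x[k]<np.percentile(x[k],25); H=x[k]>np.percentile(x[k],75); print("skew deg",np.degrees((np.median(y[k][H])-np.median(y[k][L]))/(np.median(x[k][H])-np.median(x[k][L]))))
    for nm,zl,zh,y0,y1 in [("tube",.155,.172,.085,.112),("base",.007,.016,.09,.18),("plate",.068,.08,.13,.15)]:
        k=(q[:,2]>zl)&(q[:,2]<zh)&(y>y0)&(y<y1)&(abs(x)<.075)
        if k.sum()>8: print(" ",nm,k.sum(),"x",np.round(np.percentile(x[k],[2,50,98]),4))
```

```text
wrist flange 4045 x [-0.0162  0.0028  0.022 ] y [0.1059 0.1254 0.1296] z [0.1701 0.1777 0.1818]
skew deg -0.22964994302002642
  tube 90 x [-0.0045  0.0026  0.0099]
  base 5215 x [-0.0583  0.0343  0.063 ]
  plate 1831 x [-0.0255  0.0023  0.03  ]
top flange 115 x [-0.0185  0.0011  0.0219] y [0.1063 0.1203 0.1253] z [0.1685 0.1756 0.1812]
skew deg -1.5462792651595691
  tube 69 x [-0.006  -0.0024  0.0075]
  base 678 x [-0.0612 -0.0393  0.0607]
  plate 133 x [-0.0295 -0.0008  0.0277]
side flange 31 x [-0.0202  0.0013  0.0072] y [0.1085 0.1191 0.1242] z [0.1665 0.172  0.1802]
skew deg 10.66389683952427
  base 484 x [-0.0618 -0.043   0.0602]
  plate 129 x [-0.0305 -0.0033  0.0278]
```

Emit:
move_arm(motion=[[-0.001,-0.0012,0.005,0,0,-0.004,0.005],[0,0,0.012,0,0,0,0.005],[0,0,0.012,0,0,0,0.005],[0,0,0.012,0,0,0,0.005],[0,0,0.012,0,0,0,0.005],[0,0,0.01,0,0,0,0.005],[0,0,0.008,0,0,0,0.005],[0,0,0.006,0,0,0,0.005],[0,0,0.004,0,0,0,0.005],[0,0,0.002,0,0,0,0.005],[0,0,0,0,0,0,0.005]])

```text
t: 8.58
eef_pos: [0.6106, 0.0937, 0.0828]
ee_rot: [-1.949, -2.464, 0.0]
force: [-0.1, -0.0, -1.5]
finger_gap: 0.16
grip_force: 39.7
```

```bash
python3 meas.py b
python3 - <<'E'
import numpy as np,cv2
a=cv2.imread("pics/wrist_b.png"); b=cv2.imread("pics/side_b.png")[150:300,240:400]
cv2.imwrite("pics/mix_b.png",np.hstack([a[40:420,90:470],cv2.resize(b,(405,380))]))
E
```

```text
wrist fixedport 7100 y [0.1024 0.1305 0.1388 0.1439 0.1506] x [-0.0248  0.0016  0.0289] [0.0686 0.0769 0.0897]
wrist sprung 917 y [0.0307 0.0318 0.0395 0.0448 0.0496] x [-0.0102  0.0014  0.0125] [0.0701 0.0891 0.0899]
wrist wg 41758 y [0.0646 0.0807 0.0854 0.0891 0.0936] x [-0.0478 -0.0006  0.0475] [0.1121 0.1398 0.1594]
top fixedport 231 y [0.1011 0.1208 0.1389 0.1437 0.1508] x [-0.0276 -0.0035  0.0267] [0.0695 0.0766 0.0889]
top wg 161 y [0.064  0.0724 0.08   0.086  0.1273] x [-0.0495 -0.038  -0.0049] [0.1119 0.1681 0.1983]
side fixedport 50 y [0.1088 0.1224 0.1281 0.1375 0.1439] x [-0.0304 -0.022   0.0004] [0.0697 0.0759 0.0897]
side sprung 477 y [-0.0337 -0.0246  0.0069  0.0251  0.047 ] x [-0.0288 -0.0018  0.0261] [0.0687 0.0733 0.0881]
side wg 959 y [0.0393 0.0603 0.063  0.0676 0.0818] x [-0.0478 -0.0158  0.047 ] [0.1102 0.1497 0.1965]
tcp [0.6109 0.0938 0.0835] fix x,y [-0.0002  0.0739] psi 103.29114606839322 tz [ 0.001  0.    -1.   ]
```

View pics/mix_b.png

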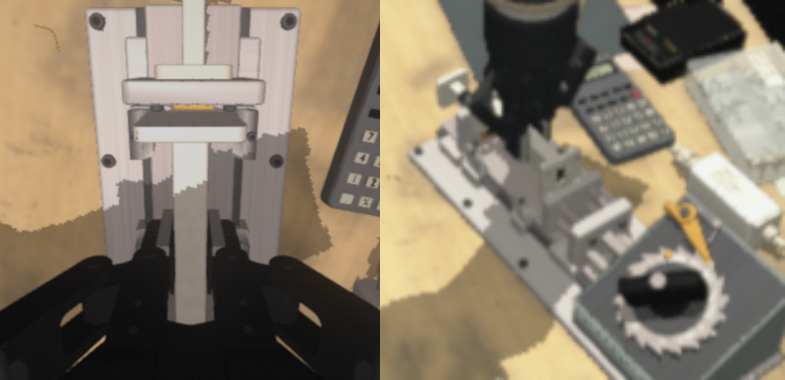

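```bash
cat > m2.py <<'E'
from meas import *
tag=sys.argv[1]
for n in ["wrist","top"]:
    w=np.load(f"{n}_{tag}.npz")["w"]; q=w.reshape(-1,3);q=q[np.isfinite(q).all(1)]; x=(q[:,:2]-c)@ex; y=(q[:,:2]-c)@ey
    for nm,zl,zh,y0,y1,xm in [("flange",.085,.11,.11,.135,.03),("plate",.07,.08,.136,.15,.04),("tube",.08,.1,.095,.115,.02),("base",.005,.018,.08,.2,.08),("plateface",.065,.08,.127,.15,.04)]:
        k=(q[:,2]>zl)&(q[:,2]<zh)&(y>y0)&(y<y1)&(abs(x)<xm)
        if k.sum()>8: 
            p=np.percentile(x[k],[1,99]); print(n,nm,k.sum(),"x",np.round(p,4),round(p.mean(),4),"y",np.round(np.percentile(y[k],[1,10,90,99]),4),"z",np.round(np.percentile(q[k][:,2],[5,95]),4))
E
python3 m2.py b
```

```text
wrist flange 3599 x [-0.0191  0.0206] 0.0008 y [0.1105 0.1143 0.1304 0.1306] z [0.0885 0.0986]
wrist plate 3541 x [-0.0266  0.0308] 0.0021 y [0.1363 0.1372 0.1451 0.1465] z [0.0753 0.0779]
wrist tube 1630 x [-0.0061  0.0078] 0.0009 y [0.0952 0.0971 0.1131 0.1148] z [0.0887 0.0907]
wrist base 12918 x [-0.0586  0.0631] 0.0022 y [0.0811 0.0906 0.1765 0.1827] z [0.0118 0.0155]
wrist plateface 5317 x [-0.0262  0.0305] 0.0021 y [0.1304 0.1329 0.1473 0.1498] z [0.0682 0.0779]
top flange 99 x [-0.0215  0.0172] -0.0022 y [0.1106 0.1141 0.1313 0.1321] z [0.086  0.0997]
top plate 120 x [-0.029   0.0282] -0.0004 y [0.1375 0.1384 0.1467 0.1489] z [0.0713 0.0788]
top tube 60 x [-0.0083  0.005 ] -0.0017 y [0.0952 0.098  0.1132 0.1146] z [0.082  0.0919]
top base 893 x [-0.0618  0.0617] -0.0001 y [0.0816 0.0949 0.1787 0.1851] z [0.0073 0.0161]
top plateface 156 x [-0.029   0.0282] -0.0004 y [0.131  0.136  0.1473 0.1497] z [0.0667 0.0787]
```

Emit:
move_arm(motion=[[-0.002,0.001,0,0,0,0,0.005],[-0.001,0.0004,0.003,0,0,0,0.005],[0,0,0.003,0,0,0,0.005],[0,0,0.003,0,0,0,0.005],[0,0,0.003,0,0,0,0.005],[0,0,0.003,0,0,0,0.005],[0,0,0.003,0,0,0,0.005],[0,0,0.003,0,0,0,0.005],[0,0,0.002,0,0,0,0.005],[0,0,0,0,0,0,0.005]])

```text
t: 9.57
eef_pos: [0.6124, 0.0911, 0.0594]
ee_rot: [-1.949, -2.463, 0.001]
force: [-0.3, 0.2, -3.0]
finger_gap: 0.159
grip_force: 39.7
```

Emit:
move_arm(motion=[[0,0,0.001,0,0,0,0.005],[0,0,0.001,0,0,0,0.005],[0,0,0,0,0,0,0.005]])

```text
t: 9.82
eef_pos: [0.6127, 0.0911, 0.058]
ee_rot: [1.949, 2.464, 0.0]
force: [-0.7, -0.2, -2.2]
finger_gap: 0.161
grip_force: 39.8
```

Emit:
move_arm(motion=[[0,0,0.001,0,0,0,0.005],[0,0,0.001,0,0,0,0.005],[0,0,0,0,0,0,0.005]])

```text
t: 10.07
eef_pos: [0.6128, 0.0911, 0.0578]
ee_rot: [1.949, 2.463, 0.001]
force: [-5.4, -1.5, 17.5]
finger_gap: 0.161
grip_force: 42.4
```

Emit:
move_arm(motion=[[0,0,0,0,0,0,0.02],[0,0,0,0,0,0,0.035],[0,0,0,0,0,0,0.045],[0,0,0,0,0,0,0.045],[0,0,0,0,0,0,0.045]])

```text
t: 10.48
eef_pos: [0.6126, 0.0911, 0.0559]
ee_rot: [-1.949, -2.464, 0.0]
force: [-0.8, 0.6, 0.1]
finger_gap: 0.527
grip_force: 0.0
```

Emit:
move_arm(motion=[[0,0,-0.01,0,0,0,0.045],[0,0,-0.02,0,0,0,0.045],[0,0,-0.025,0,0,0,0.045],[0,0,-0.025,0,0,0,0.045],[0,0,-0.025,0,0,0,0.045],[0,0,-0.02,0,0,0,0.06],[0,0,0,0,0,0,0.085]])

```text
t: 11.07
eef_pos: [0.6146, 0.0919, 0.1861]
ee_rot: [1.947, 2.46, 0.008]
force: [0.4, 0.6, -0.5]
finger_gap: 0.795
grip_force: 0.0
```

```bash
python3 meas.py c
python3 - <<'E'
from meas import *
for n in ["wrist","top","side"]:
    w=np.load(f"{n}_c.npz")["w"]; q=w.reshape(-1,3);q=q[np.isfinite(q).all(1)]; x=(q[:,:2]-c)@ex; y=(q[:,:2]-c)@ey
    for nm,zl,zh,y0,y1,xm in [("farflange",.055,.08,.11,.13,.03),("tube",.05,.08,.05,.11,.02),("nearflange",.055,.08,.019,.034,.03)]:
        k=(q[:,2]>zl)&(q[:,2]<zh)&(y>y0)&(y<y1)&(abs(x)<xm)
        if k.sum()>8:
            p=np.percentile(x[k],[1,99]); print(n,nm,k.sum(),"x",np.round(p,4),round(p.mean(),4),"y",np.round(np.percentile(y[k],[1,10,90,99]),4),"z",np.round(np.percentile(q[k][:,2],[5,50,95]),4))
    # knob
    k=(q[:,2]>.1)&(q[:,2]<.125)&(y<-.08)&(y>-.17)&(abs(x)<.05)
    if k.sum()>20: print(n,"knob",k.sum(),np.round(np.c_[x,y,q[:,2]][k].mean(0),4),cv2.minAreaRect(np.c_[x,y][k].astype(np.float32)))
d=imaging.capture("wrist")
a=cv2.imread("pics/top_c.png")[145:235,225:425]
b=cv2.imread("pics/wrist_c.png")
cv2.imwrite("pics/mix_c.png",np.hstack([cv2.resize(b,(400,300)),cv2.resize(a,(400,300))])[:, :800])
E
```

```text
wrist fixedport 2078 y [0.1224 0.1339 0.1398 0.144  0.1509] x [-0.0249  0.0021  0.0296] [0.0686 0.0757 0.0778]
wrist sprung 2920 y [-0.0312 -0.0209  0.0076  0.016   0.0287] x [-0.0252  0.0026  0.0301] [0.0687 0.0731 0.0772]
wrist wg 2349 y [0.0612 0.0706 0.0781 0.0821 0.0827] x [-0.0419 -0.0291  0.049 ] [0.1786 0.1904 0.1992]
top fixedport 188 y [0.1237 0.1345 0.1408 0.1448 0.1513] x [-0.0284 -0.002   0.0269] [0.0688 0.0743 0.0786]
top sprung 68 y [0.0116 0.0173 0.0252 0.0278 0.0302] x [-0.0301 -0.0102  0.0162] [0.0686 0.0722 0.0776]
side fixedport 181 y [0.1206 0.1267 0.1363 0.1392 0.145 ] x [-0.0291 -0.003   0.027 ] [0.0685 0.0728 0.077 ]
side sprung 392 y [-0.034  -0.0272 -0.0006  0.0109  0.0272] x [-0.0295 -0.0023  0.0264] [0.0685 0.0721 0.0764]
side wg 133 y [0.0589 0.0606 0.0639 0.0711 0.0817] x [-0.0491  0.0411  0.0468] [0.177  0.1883 0.1985]
tcp [0.6125 0.0909 0.1812] fix x,y [0.0006 0.0707] psi 103.29080050212752 tz [ 0. -0. -1.]
wrist farflange 791 x [-0.0176  0.0227] 0.0026 y [0.1107 0.1138 0.1276 0.1278] z [0.0572 0.0718 0.0738]
wrist tube 1233 x [-0.0044  0.0093] 0.0025 
[... 221 characters left out ...]
5 0.1285 0.1292] z [0.0581 0.0678 0.0748]
top tube 121 x [-0.0071  0.0073] 0.0001 y [0.062  0.0768 0.1065 0.1097] z [0.056  0.0631 0.0667]
top nearflange 79 x [-0.0199  0.0193] -0.0003 y [0.0197 0.0216 0.0309 0.0335] z [0.0568 0.0691 0.0745]
side farflange 123 x [-0.021   0.0201] -0.0004 y [0.1107 0.1147 0.1249 0.1266] z [0.0562 0.0658 0.0726]
side tube 182 x [-0.0077  0.0071] -0.0003 y [0.051  0.0558 0.1032 0.109 ] z [0.0522 0.0629 0.0655]
side nearflange 72 x [-0.0208  0.0198] -0.0005 y [0.0202 0.022  0.0273 0.0285] z [0.0645 0.0701 0.0728]
side knob 251 [-0.0197 -0.1276  0.1081] ((0.0063941143453121185, -0.11742834001779556), (0.09970299899578094, 0.05211222544312477), 15.167478561401367)
```

View pics/mix_c.png

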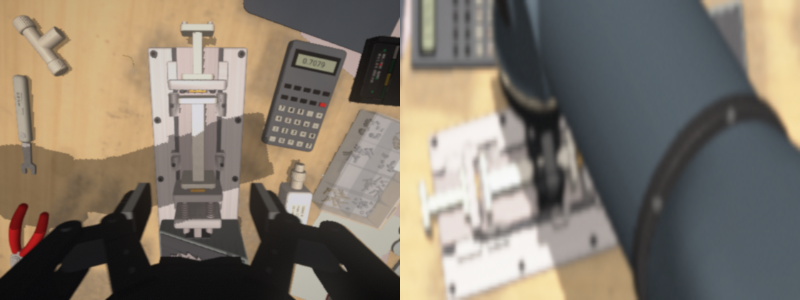

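```bash
cat > knob.py <<'E'
from meas import *
t=np.radians(25); EX=np.r_[ex,0]; EY=np.r_[ey,0]; N=-np.sin(t)*EX+np.cos(t)*np.array([0,0,1]); U=np.cos(t)*EX+np.sin(t)*np.array([0,0,1]); C=np.r_[c,0]
def knob(f,show=True):
    w=np.load(f)["w"]; q=w.reshape(-1,3);q=q[np.isfinite(q).all(1)]; d=q-C
    u,v,h=d@U,d@EY,d@N
    m=(v<-.06)&(v>-.19)&(abs(u)<.11)&(h>.03)&(h<.15)
    u,v,h=u[m],v[m],h[m]
    hist,e=np.histogram(h,bins=np.arange(.03,.15,.002)); print(f,dict(zip((np.round(e,3)*1000).astype(int).tolist(),hist.tolist())))
    return u,v,h
if __name__=="__main__":
    for f in ["top0.npz","side0.npz","w1.npz"]:
        u,v,h=knob(f)
        np.savez("k_"+f,u=u,v=v,h=h)
E
python3 knob.py
```

```text
top0.npz {30: 133, 32: 155, 34: 153, 36: 119, 38: 129, 40: 124, 42: 115, 44: 134, 46: 102, 48: 90, 50: 42, 52: 73, 54: 127, 56: 305, 58: 548, 60: 500, 62: 238, 64: 102, 66: 128, 68: 247, 70: 229, 72: 149, 74: 50, 76: 14, 78: 13, 80: 6, 82: 12, 84: 10, 86: 9, 88: 5, 90: 8, 92: 10, 94: 7, 96: 8, 98: 7, 100: 10, 102: 11, 104: 38, 106: 51, 108: 57, 110: 32, 112: 12, 114: 3, 116: 0, 118: 0, 120: 0, 122: 0, 124: 0, 126: 0, 128: 0, 130: 0, 132: 0, 134: 0, 136: 0, 138: 0, 140: 0, 142: 0, 144: 0, 146: 0}
side0.npz {30: 205, 32: 245, 34: 257, 36: 208, 38: 188, 40: 206, 42: 178, 44: 196, 46: 196, 48: 180, 50: 108, 52: 60, 54: 95, 56: 321, 58: 966, 60: 913, 62: 159, 64: 32, 66: 84, 68: 340, 70: 453, 72: 118, 74: 43, 76: 30, 78: 12, 80: 16, 82: 12, 84: 12, 86: 12, 88: 13, 90: 14, 92: 11, 94: 9, 96: 21, 98: 10, 100: 17, 102: 15, 104: 33, 106: 74, 108: 108, 110: 43, 112: 1, 114: 0, 116: 0, 118: 0, 120: 0, 122: 0, 124: 0, 126: 0, 128: 0, 130: 0, 132: 0, 134: 0, 136: 0, 138: 0, 140: 0, 142: 0, 144: 0, 146: 0}
w1.npz {30: 342, 32: 370, 34: 613, 36: 409, 38: 327, 40: 356, 42: 350, 44: 335, 46: 354, 48: 346, 50: 313, 52: 110, 54: 58, 56: 451, 58: 1473, 60: 2115, 62: 55, 64: 73, 66: 92, 68: 478, 70: 1160, 72: 142, 74: 123, 76: 116, 78: 49, 80: 66, 82: 55, 84: 68, 86: 63, 88: 76, 90: 63, 92: 62, 94: 70, 96: 71, 98: 69, 100: 78, 102: 67, 104: 120, 106: 191, 108: 508, 110: 78, 112: 0, 114: 0, 116: 0, 118: 0, 120: 0, 122: 0, 124: 0, 126: 0, 128: 0, 130: 0, 132: 0, 134: 0, 136: 0, 138: 0, 140: 0, 142: 0, 144: 0, 146: 0}
```

```bash
cat >> knob.py <<'E'
    for f in ["top0.npz","side0.npz","w1.npz"]:
        k=np.load("k_"+f); u,v,h=k["u"],k["v"],k["h"]
        m=(h>.102)&(h<.115); P=np.c_[u,v][m].astype(np.float32); mu=np.median(P,0); P=P[np.linalg.norm(P-mu,axis=1)<.045]; r=cv2.minAreaRect(P)
        cov=np.cov(P.T); ev=np.linalg.eigh(cov)[1][:,1]
        print(f,"bar",len(P),np.round(r[0],4),np.round(r[1],4),round(r[2],1),"pca dir deg from u:",round(np.degrees(np.arctan2(ev[1],ev[0])),1))
        m=(h>.066)&(h<.076); cc=cv2.minEnclosingCircle(np.c_[u,v][m&(np.hypot(u-r[0][0],v-r[0][1])<.047)].astype(np.float32)); print(" wheel",np.round(cc[0],4),round(cc[1],4))
        m=(h>.075)&(h<.095); print(" mid",m.sum(),np.round(np.percentile(u[m],[5,50,95]),3),np.round(np.percentile(v[m],[5,50,95]),3))
E
python3 knob.py | grep -v "npz {"
```

```text
top0.npz bar 202 [ 0.0215 -0.1203] [0.0172 0.0633] 51.4 pca dir deg from u: 140.3
 wheel [ 0.0229 -0.1199] 0.0454
 mid 109 [0.005 0.03  0.068] [-0.132 -0.113 -0.084]
side0.npz bar 274 [ 0.0204 -0.1233] [0.0177 0.063 ] 47.7 pca dir deg from u: 140.6
 wheel [ 0.0221 -0.1221] 0.0451
 mid 159 [-0.002  0.017  0.045] [-0.146 -0.132 -0.109]
w1.npz bar 964 [ 0.0235 -0.1208] [0.016 0.063] 50.1 pca dir deg from u: 140.3
 wheel [ 0.0234 -0.1215] 0.0438
 mid 735 [0.004 0.029 0.048] [-0.132 -0.113 -0.098]
```

```bash
cat > kp.py <<'E'
from knob import *
def frame(phi):
    p=np.radians(phi); X=np.cos(p)*U+np.sin(p)*EY; Z=-N; return R.from_matrix(np.c_[X,np.cross(Z,X),Z])
def kpos(h,u=.0218,v=-.1215): return C+u*U+v*EY+h*N
E
python3 - <<'E'
from kp import *
r=frame(140.3); print(kpos(.159),kpos(.101))
rows(kpos(.165),r,12)
E
```

```text
[ 0.60955922 -0.10722253  0.15331602] [ 0.63342345 -0.10162522  0.10075016]
[-0.016, -0.0042, 0.0018, -0.0341, -0.016, -0.0718]
[-0.0156, -0.0054, 0.0019, -0.0341, -0.016, -0.0718]
[-0.0152, -0.0066, 0.002, -0.0341, -0.016, -0.0718]
[-0.0146, -0.0077, 0.0019, -0.0341, -0.016, -0.0718]
[-0.014, -0.0088, 0.0019, -0.0341, -0.016, -0.0718]
[-0.0133, -0.0099, 0.0018, -0.0341, -0.016, -0.0718]
[-0.0125, -0.0108, 0.0016, -0.0341, -0.016, -0.0718]
[-0.0117, -0.0118, 0.0015, -0.0341, -0.016, -0.0718]
[-0.0108, -0.0126, 0.0012, -0.0341, -0.016, -0.0718]
[-0.0098, -0.0134, 0.0009, -0.0341, -0.016, -0.0718]
[-0.0088, -0.0141, 0.0006, -0.0341, -0.016, -0.0718]
[-0.0078, -0.0147, 0.0003, -0.0341, -0.016, -0.0718]
```

Emit:
move_arm(motion=[[-0.016,-0.004,0.001,-0.034,-0.016,-0.072,0.06],[-0.016,-0.005,0.001,-0.034,-0.016,-0.072,0.06],[-0.015,-0.007,0.001,-0.034,-0.016,-0.072,0.06],[-0.015,-0.008,0.001,-0.034,-0.016,-0.072,0.06],[-0.014,-0.009,0.001,-0.034,-0.016,-0.072,0.06],[-0.013,-0.01,0.001,-0.034,-0.016,-0.072,0.06],[-0.0125,-0.011,0.001,-0.034,-0.016,-0.072,0.06],[-0.0115,-0.012,0.001,-0.034,-0.016,-0.072,0.06],[-0.011,-0.0125,0.001,-0.034,-0.016,-0.072,0.06],[-0.01,-0.0135,0.001,-0.034,-0.016,-0.072,0.06],[-0.009,-0.014,0.001,-0.034,-0.016,-0.072,0.06],[-0.008,-0.0145,0.001,-0.034,-0.016,-0.072,0.06]])

```text
t: 12.27
eef_pos: [0.6067, -0.1085, 0.1639]
ee_rot: [0.619, 2.667, 0.272]
force: [1.0, 0.0, -0.8]
finger_gap: 0.699
grip_force: 0.0
```

Emit:
move_arm(motion=[[0,0,0,0,0,0,0.06],[0,0,0,0,0,0,0.06]])

```text
t: 12.43
eef_pos: [0.6061, -0.1102, 0.1631]
ee_rot: [0.632, 2.667, 0.27]
force: [0.0, 1.3, -0.4]
finger_gap: 0.7
grip_force: 0.0
```

Run:
```python
from kp import *
o=monitor.get_obs(); d=np.array(o["eef_pos"])-C; print("uvh",d@U,d@EY,d@N,"q",np.round(o["joints"],2))
Rm=R.from_rotvec(o["ee_rot"]).as_matrix(); print("phi",np.degrees(np.arctan2(Rm[:,0]@EY,Rm[:,0]@U)))
rel(kpos(.101),frame(140.3))
d=imaging.capture("wrist"); cv2.imwrite("pics/wk.png",d["img"]); np.savez("wk.npz",w=cloud(d),img=d["img"])
q=cloud(d).reshape(-1,3); q=q[np.isfinite(q).all(1)]-C; u,v,h=q@U,q@EY,q@N
m=(h>.1)&(h<.114)&(abs(u-.022)<.05)&(abs(v+.1215)<.05)
if m.sum()>30:
    P=np.c_[u,v][m].astype(np.float32); r=cv2.minAreaRect(P); ev=np.linalg.eigh(np.cov(P.T))[1][:,1]; print(r,m.sum(),np.degrees(np.arctan2(ev[1],ev[0])))
```

```text
uvh 0.022225627436351734 -0.12362845484721323 0.1695789548999419 q [ 0.68  0.52 -0.69  2.05  0.63  0.3   0.67]
phi 140.14129289626104
tool shift [0.0015 0.0014 0.0686] turn [-0.0013 -0.0022 -0.0028] deg 0.2
((0.02263040468096733, -0.12163460999727249), (0.016036827117204666, 0.06291941553354263), 50.04169464111328) 2272 140.27090046330014
```

View pics/wk.png

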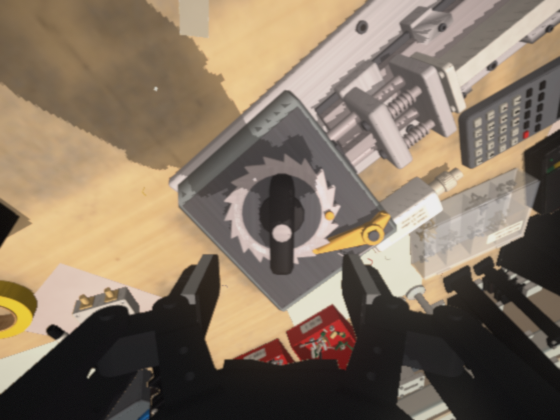

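Run:
```python
from kp import *
for f in ["wrist_c.npz","wrist_a.npz","w1.npz","top0.npz","side0.npz","wk.npz"]:
    w=np.load(f)["w"]; q=w.reshape(-1,3);q=q[np.isfinite(q).all(1)]; x=(q[:,:2]-c)@ex; y=(q[:,:2]-c)@ey
    m=(abs(x)>.0225)&(abs(x)<.03)
    for nm,lo,hi in [("F",.12,.17),("S",-.01,.03)]:
        for zl,zh in [(.052,.068),(.071,.082)]:
            k=m&(q[:,2]>zl)&(q[:,2]<zh)&(y>lo)&(y<hi)
            if k.sum()>10: print(f,nm,zl,k.sum(),np.round(np.percentile(y[k],[2,10,50,90,98]),4))
d=np.load("wk.npz"); img=d["img"]; w=d["w"]; q=w-C; u,v,h=q@U,q@EY,q@N
hsv=cv2.cvtColor(img,cv2.COLOR_BGR2HSV)
br=(hsv[...,0]>12)&(hsv[...,0]<30)&(hsv[...,1]>120)&(hsv[...,2]>90)&(h>.062)&(h<.09)&(np.hypot(u-.0226,v+.1216)<.07)
n,l,s,cc=cv2.connectedComponentsWithStats(br.astype(np.uint8))
for k in range(1,n):
    if s[k,4]>4:
        uu,vv=u[l==k]-.0226,v[l==k]+.1216; rr=np.hypot(uu,vv); i=rr.argmin()
        print("brass",cc[k].round(),s[k,4],"r",rr.mean().round(4),"ang",np.degrees(np.arctan2(vv.mean(),uu.mean())).round(1),"h",h[l==k].mean().round(4),"closest r",rr[i].round(4),"ang",np.degrees(np.arctan2(vv[i],uu[i])).round(1))
# teeth: radial profile of wheel top by angle
m=(h>.066)&(h<.074)&np.isfinite(h); rr=np.hypot(u-.0226,v+.1216); aa=np.degrees(np.arctan2(v+.1216,u-.0226))
mm=m&(rr<.047)&(rr>.03)
print([(a,round(float(np.percentile(rr[mm&(abs(aa-a)<1.5)],95)*1000),1) if (mm&(abs(aa-a)<1.5)).sum()>2 else None) for a in range(-180,180,3)])
cv2.imwrite("pics/wheel.png",cv2.resize(img[130:290,200:400],(800,640),interpolation=cv2.INTER_CUBIC)[:600])
```

```text
wrist_c.npz F 0.071 225 [0.1362 0.137  0.1406 0.1447 0.1454]
wrist_c.npz S 0.052 129 [-0.0053  0.0154  0.0161  0.0169  0.0289]
wrist_c.npz S 0.071 190 [0.0075 0.0085 0.0133 0.0163 0.0254]
wrist_a.npz F 0.071 288 [0.1361 0.1369 0.1411 0.1451 0.1458]
w1.npz F 0.052 82 [0.1358 0.1359 0.1364 0.1432 0.1447]
w1.npz F 0.071 222 [0.136  0.1362 0.1402 0.1444 0.1453]
w1.npz S 0.052 66 [-0.0061  0.0092  0.0161  0.0163  0.0164]
w1.npz S 0.071 146 [0.0068 0.0081 0.0122 0.016  0.0163]
top0.npz F 0.071 28 [0.1377 0.1386 0.1427 0.1464 0.1471]
top0.npz S 0.071 26 [0.0086 0.0095 0.0134 0.0173 0.0177]
side0.npz F 0.052 30 [0.1353 0.1355 0.1366 0.1442 0.1451]
side0.npz F 0.071 24 [0.1355 0.1358 0.1386 0.1441 0.1449]
side0.npz S 0.052 26 [0.0053 0.0057 0.0073 0.0122 0.0147]
side0.npz S 0.071 24 [0.0057 0.0075 0.0109 0.0141 0.016 ]
wk.npz S 0.052 289 [0.0062 0.0065 0.0088 0.0141 0.0154]
wk.npz S 0.071 334 [0.0063 0.0067 0.0102 0.0144 0.0156]
brass [329. 215.] 52 r 0.0358 ang 47.9 h 0.0742 closest r 0.0331 ang 50.1
brass [348. 239.] 776 r 0.0568 ang 26.8 h 0.07 closest r 0.0398 ang -1.1
[(-180, 37.6), (-17
[... 827 characters left out ...]
), (12, 46.2), (15, 45.9), (18, 45.9), (21, 46.7), (24, 39.7), (27, 39.9), (30, 41.1), (33, 41.9), (36, 43.1), (39, 38.4), (42, 37.8), (45, 39.9), (48, 40.4), (51, 41.3), (54, 42.0), (57, 43.3), (60, 38.3), (63, 38.7), (66, 38.8), (69, 40.1), (72, 40.8), (75, 42.4), (78, 42.8), (81, 38.1), (84, 38.6), (87, 39.4), (90, 40.1), (93, 41.1), (96, 42.5), (99, 37.4), (102, 38.0), (105, 38.7), (108, 39.4), (111, 40.5), (114, 41.6), (117, 42.3), (120, 37.7), (123, 38.2), (126, 38.8), (129, 39.7), (132, 40.9), (135, 42.1), (138, 42.4), (141, 37.9), (144, 38.6), (147, 39.2), (150, 40.1), (153, 40.9), (156, 42.3), (159, 41.4), (162, 37.8), (165, 38.6), (168, 39.4), (171, 40.2), (174, 41.4), (177, 42.8)]
```

View pics/wheel.png

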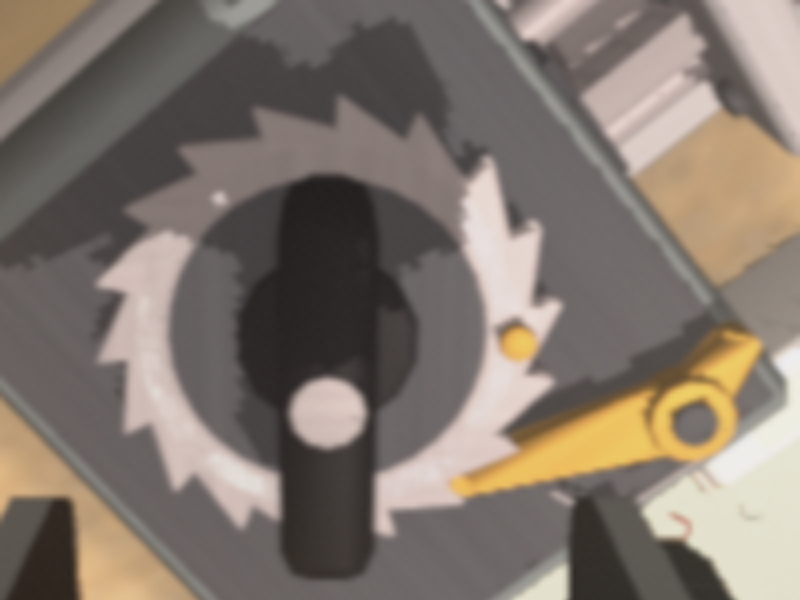

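Run:
```python
from kp import *
for f in ["w1.npz","side0.npz","top0.npz"]:
    w=np.load(f)["w"]; q=w.reshape(-1,3);q=q[np.isfinite(q).all(1)]; x=(q[:,:2]-c)@ex; y=(q[:,:2]-c)@ey
    for nm,lo,hi in [("F",.12,.15),("S",.0,.03)]:
        for zl in (.034,.042,.05,.058,.066,.071):
            k=(abs(x)<.016)&(q[:,2]>zl)&(q[:,2]<zl+.008)&(y>lo)&(y<hi)
            if k.sum()>6: print(f,nm,zl,k.sum(),np.round(np.percentile(y[k],[2,10,50,90,98]),4))
```

```text
w1.npz F 0.034 63 [0.1327 0.1328 0.1335 0.136  0.1362]
w1.npz F 0.042 51 [0.1325 0.1326 0.133  0.1361 0.1362]
w1.npz F 0.05 47 [0.1325 0.1326 0.133  0.1361 0.1364]
w1.npz F 0.058 62 [0.1325 0.1326 0.1331 0.1361 0.1467]
w1.npz F 0.066 282 [0.1326 0.1331 0.1359 0.1495 0.1499]
w1.npz F 0.071 558 [0.1358 0.1361 0.1403 0.1448 0.1458]
w1.npz S 0.034 27 [0.016  0.0162 0.0196 0.0199 0.0201]
w1.npz S 0.042 48 [0.0003 0.0161 0.0189 0.0203 0.0204]
w1.npz S 0.05 42 [0.0161 0.0162 0.0198 0.0202 0.0203]
w1.npz S 0.058 54 [0.0012 0.0161 0.0186 0.0201 0.0203]
w1.npz S 0.066 147 [0.0005 0.0018 0.0163 0.0193 0.0198]
w1.npz S 0.071 343 [0.0069 0.008  0.012  0.0161 0.0163]
side0.npz F 0.034 32 [0.1313 0.132  0.1335 0.136  0.1369]
side0.npz F 0.042 22 [0.131  0.1321 0.1341 0.1368 0.1376]
side0.npz F 0.05 30 [0.131  0.1319 0.1332 0.1368 0.1373]
side0.npz F 0.058 30 [0.1309 0.1319 0.1337 0.136  0.1378]
side0.npz F 0.066 41 [0.1313 0.1324 0.1358 0.1439 0.1468]
side0.npz F 0.071 54 [0.1345 0.135  0.1387 0.1446 0.1466]
side0.npz S 0.042 23 [0.001  0.0014 0.0054 0.0072 0.0083]
side0.npz S 0.05 16 [0.0051 0.0053 0.0065 0.0072 0.0075]
side0.npz S 0.058 21 [0.003  0.0056 0.0067 0.0078 0.0079]
side0.npz S 0.066 33 [0.0016 0.0039 0.0064 0.0079 0.0162]
side0.npz S 0.071 62 [0.0054 0.0059 0.0089 0.014  0.0159]
top0.npz F 0.058 8 [0.1344 0.1349 0.1416 0.1487 0.1497]
top0.npz F 0.066 42 [0.1344 0.1349 0.143  0.1493 0.1498]
top0.npz F 0.071 60 [0.1375 0.1385 0.1423 0.1468 0.148 ]
top0.npz S 0.034 7 [0.0027 0.0122 0.0209 0.0284 0.0288]
top0.npz S 0.042 12 [0.0005 0.0013 0.0174 0.0208 0.0214]
top0.npz S 0.058 12 [0.0047 0.0175 0.02   0.0214 0.0216]
top0.npz S 0.066 42 [0.0007 0.0026 0.0131 0.0197 0.0209]
top0.npz S 0.071 58 [0.0081 0.0095 0.0133 0.0175 0.0198]
```

Emit:
move_arm(motion=[[0.001,0.001,0.005,0,0,0,0.06],[0,0,0.01,0,0,0,0.06],[0,0,0.01,0,0,0,0.06],[0,0,0.01,0,0,0,0.06],[0,0,0.01,0,0,0,0.06],[0,0,0.01,0,0,0,0.06],[0,0,0.008,0,0,0,0.06],[0,0,0.004,0,0,0,0.06],[0,0,0.001,0,0,0,0.06],[0,0,0,0,0,0,0.06]], force=60)

```text
t: 13.32
eef_pos: [0.6353, -0.0983, 0.1028]
ee_rot: [0.622, 2.667, 0.272]
force: [-0.2, -0.8, 0.9]
finger_gap: 0.705
grip_force: 0.0
```

Emit:
move_arm(motion=[[0,0,0,0,0,0,0.04],[0,0,0,0,0,0,0.02],[0,0,0,0,0,0,0.01],[0,0,0,0,0,0,0.01],[0,0,0,0,0,0,0.01],[0,0,0,0,0,0,0.01],[0,0,0,0,0,0,0.01]])

```text
t: 13.9
eef_pos: [0.6336, -0.1033, 0.1028]
ee_rot: [0.63, 2.666, 0.265]
force: [-5.8, -7.2, 4.3]
finger_gap: 0.178
grip_force: 58.6
```

```bash
cat > st.py <<'E'
from kp import *
o=monitor.get_obs(); d=np.array(o["eef_pos"])-C; Rm=R.from_rotvec(o["ee_rot"]).as_matrix()
print("uvh",np.round([d@U,d@EY,d@N],4),"phi",np.degrees(np.arctan2(Rm[:,0]@EY,Rm[:,0]@U)).round(2),"tilt",np.degrees(np.arccos(-Rm[:,2]@N)).round(2),"q",np.round(o["joints"],2),"F",np.round(o["force"],1),"T",np.round(o["torque"],2))
E
python3 st.py
```

```text
uvh [ 0.0225 -0.1232  0.103 ] phi 140.26 tilt 0.25 q [ 0.52  0.62 -0.52  2.05  0.86  0.18  0.43] F [-5.8 -7.2  4.3] T [-1.09  1.17 -0.42]
```

Emit:
move_arm(motion=[[0,0,0,0,0,0.02,0.01],[0,0,0,0,0,0.03,0.01],[0,0,0,0,0,0.03,0.01],[0,0,0,0,0,0.03,0.01],[0,0,0,0,0,0.04,0.01],[0,0,0,0,0,0.05,0.01]])

```text
t: 14.4
eef_pos: [0.6335, -0.1034, 0.1028]
ee_rot: [0.9, 2.604, 0.319]
force: [-6.5, -7.0, 4.2]
finger_gap: 0.178
grip_force: 58.5
```

```bash
python3 st.py
```

```text
uvh [ 0.0224 -0.1233  0.103 ] phi 128.74 tilt 0.26 q [ 0.52  0.62 -0.51  2.05  0.85  0.18  0.24] F [-6.5 -7.   4.2] T [-1.39  1.21 -0.21]
```

Emit:
move_arm(motion=[[0,0,0,0,0,0.05,0.01],[0,0,0,0,0,0.05,0.01],[0,0,0,0,0,0.05,0.01],[0,0,0,0,0,0.05,0.01],[0,0,0,0,0,0.05,0.01],[0,0,0,0,0,0.05,0.01],[0,0,0,0,0,0.05,0.01],[0,0,0,0,0,0.05,0.01],[0,0,0,0,0,0.05,0.01],[0,0,0,0,0,0.05,0.01],[0,0,0,0,0,0.05,0.01],[0,0,0,0,0,0.05,0.01]])

```text
t: 15.4
eef_pos: [0.633, -0.1038, 0.1025]
ee_rot: [1.669, 2.274, 0.467]
force: [-7.9, -7.8, 5.4]
finger_gap: 0.175
grip_force: 58.7
```

```bash
python3 st.py
python3 - <<'E'
from kp import *
for n in ["side","wrist"]:
    d=imaging.capture(n); w=cloud(d); q=w.reshape(-1,3);q=q[np.isfinite(q).all(1)]; x=(q[:,:2]-c)@ex; y=(q[:,:2]-c)@ey
    k=(abs(x)>.0225)&(abs(x)<.03)&(q[:,2]>.071)&(q[:,2]<.082)&(y>-.01)&(y<.03)
    if k.sum()>9: print(n,k.sum(),np.round(np.percentile(y[k],[2,10,50,90,98]),4))
E
```

```text
uvh [ 0.0217 -0.1235  0.103 ] phi 94.29 tilt 0.32 q [ 0.52  0.62 -0.51  2.05  0.84  0.18 -0.34] F [-7.9 -7.8  5.4] T [-1.5   1.43 -0.19]
```

Emit:
move_arm(motion=[[0,0,0,0,0,0.04,0.01],[0,0,0,0,0,0.04,0.01],[0,0,0,0,0,0.04,0.01],[0,0,0,0,0,0.04,0.01],[0,0,0,0,0,0.04,0.01],[0,0,0,0,0,0.04,0.01],[0,0,0,0,0,0.04,0.01],[0,0,0,0,0,0.04,0.01],[0,0,0,0,0,0.03,0.01],[0,0,0,0,0,0,0.01]])

```text
t: 16.33
eef_pos: [0.6326, -0.1039, 0.1023]
ee_rot: [2.075, 1.983, 0.539]
force: [-9.1, -7.9, 5.3]
finger_gap: 0.178
grip_force: 58.9
```

```bash
python3 st.py
python3 - <<'E'
from kp import *
d=imaging.capture("wrist"); cv2.imwrite("pics/wt.png",d["img"]); w=cloud(d); img=d["img"]
q=w-C; u,v,h=q@U,q@EY,q@N
hsv=cv2.cvtColor(img,cv2.COLOR_BGR2HSV)
br=(hsv[...,0]>12)&(hsv[...,0]<30)&(hsv[...,1]>120)&(hsv[...,2]>70)&(h>.062)&(h<.09)&(np.hypot(u-.0226,v+.1216)<.07)
n,l,s,cc=cv2.connectedComponentsWithStats(br.astype(np.uint8))
for k in range(1,n):
    if s[k,4]>4:
        uu,vv=u[l==k]-.0226,v[l==k]+.1216; print("brass",cc[k].round(),s[k,4],"r",np.hypot(uu,vv).mean().round(4),"ang",np.degrees(np.arctan2(vv.mean(),uu.mean())).round(1))
rr=np.hypot(u-.0226,v+.1216); aa=np.degrees(np.arctan2(v+.1216,u-.0226)); mm=(h>.066)&(h<.074)&(rr<.047)&(rr>.03)
print([(a,round(float(np.percentile(rr[mm&(abs(aa-a)<1)],95)*1000),1)) for a in range(-180,180,2) if (mm&(abs(aa-a)<1)).sum()>3])
E
```

```text
uvh [ 0.0213 -0.1235  0.103 ] phi 74.27 tilt 0.35 q [ 0.51  0.62 -0.5   2.05  0.83  0.18 -0.69] F [-9.1 -7.9  5.3] T [-1.5   1.66 -0.15]
brass [360. 184.] 1732 r 0.0567 ang 25.6
brass [346. 255.] 114 r 0.036 ang -17.2
[(-180, 38.4), (-178, 39.2), (-176, 39.4), (-174, 40.2), (-172, 40.9), (-170, 41.6), (-168, 42.5), (-166, 40.9), (-164, 37.7), (-162, 37.7), (-160, 38.4), (-158, 39.4), (-52, 43.0), (-50, 43.4), (-48, 44.3), (-46, 38.9), (-44, 39.5), (-42, 39.8), (-40, 40.5), (-38, 40.5), (-36, 41.5), (-34, 41.8), (-32, 42.8), (-30, 42.6), (-28, 44.4), (-26, 38.6), (-24, 39.3), (-22, 36.7), (-20, 39.1), (-18, 40.2), (-16, 41.3), (-14, 42.1), (-12, 42.0), (-10, 44.0), (-8, 43.8), (-6, 39.0), (-4, 42.9), (-2, 44.4), (0, 45.1), (2, 46.1), (4, 46.3), (6, 45.8), (8, 46.2), (10, 46.5), (12, 46.0), (14, 46.4), (16, 46.5), (18, 46.5), (20, 46.5), (22, 40.6), (24, 40.9), (26, 41.7), (28, 42.3), (30, 43.5), (32, 40.8), (34, 38.3), (36, 38.9), (38, 39.5), (40, 39.6), (42, 40.2), (44, 40.8), (46, 41.5), (48, 42.2), (50, 43.4), (52, 38.0), (54, 38.4), (56, 38.6), (58, 39.2), (60, 39.5), (62, 40.1), (64, 40.8), (66, 41.5), (68, 42.2), (70, 43.2), (72, 37.9), (74, 38.1), (76, 38.4), (78, 38.8), (80, 39.3), (82, 40.0), (84, 40.8), (86, 41.4), (88, 42.0), (90, 42.8), (92, 40.5), (94, 37.8), (96, 38.1), (98, 38.7), (100, 39.0), (102, 39.7), (104, 40.1), (106, 40.8), (108, 41.6), (110, 42.5), (112, 42.5), (114, 37.5), (116, 37.9), (118, 38.2), (120, 38.8), (122, 39.4), (124, 40.0), (126, 40.7), (128, 41.3), (130, 42.3), (132, 42.4), (134, 37.5), (136, 37.8), (138, 38.1), (140, 38.6), (142, 39.1), (144, 39.8), (146, 40.4), (148, 41.2), (150, 42.0), (152, 41.8), (154, 37.0), (156, 36.9), (158, 37.8), (160, 38.2), (162, 38.5), (164, 39.3), (166, 39.9), (168, 40.2), (170, 41.3), (172, 42.1), (174, 38.0), (176, 37.6), (178, 37.9)]
```

Emit:
move_arm(motion=[[0,0,0,0,0,-0.03,0.01],[0,0,0,0,0,-0.03,0.01],[0,0,0,0,0,-0.03,0.01],[0,0,0,0,0,0,0.01],[0,0,0,0,0,0,0.03],[0,0,0,0,0,0,0.05],[0,0,0,0,0,0,0.06],[0,0,0,0,0,0,0.06]])

```text
t: 17.05
eef_pos: [0.6353, -0.0999, 0.1034]
ee_rot: [1.967, 2.069, 0.531]
force: [-0.1, -1.3, -0.4]
finger_gap: 0.698
grip_force: 0.0
```

Emit:
move_arm(motion=[[0,0,-0.01,0,0,0,0.06],[0,0,-0.02,0,0,0,0.06],[0,0,-0.02,0,0,0,0.06],[0,0,-0.025,0,0,0,0.06],[0,0,-0.025,0,0,0,0.06],[0,0,-0.02,0,0,0,0.06],[0,0,0,0,0,0,0.06],[0,0,0,0,0,0,0.06]])

```text
t: 17.72
eef_pos: [0.5859, -0.1125, 0.2126]
ee_rot: [1.967, 2.067, 0.531]
force: [0.7, -0.0, -0.4]
finger_gap: 0.705
grip_force: 0.0
```

```bash
python3 st.py
python3 - <<'E'
from kp import *
d=imaging.capture("wrist"); cv2.imwrite("pics/we.png",d["img"]); w=cloud(d); img=d["img"]
q=w-C; u,v,h=q@U,q@EY,q@N
hsv=cv2.cvtColor(img,cv2.COLOR_BGR2HSV)
br=(hsv[...,0]>12)&(hsv[...,0]<30)&(hsv[...,1]>120)&(hsv[...,2]>70)&(h>.062)&(h<.09)&(np.hypot(u-.0226,v+.1216)<.07)
n,l,s,cc=cv2.connectedComponentsWithStats(br.astype(np.uint8))
for k in range(1,n):
    if s[k,4]>4:
        uu,vv=u[l==k]-.0226,v[l==k]+.1216; print("brass",cc[k].round(),s[k,4],"r",np.hypot(uu,vv).mean().round(4),"ang",np.degrees(np.arctan2(vv.mean(),uu.mean())).round(1))
m=(h>.1)&(h<.114)&(abs(u-.022)<.05)&(abs(v+.1215)<.05); P=np.c_[u,v][m]; ev=np.linalg.eigh(np.cov(P.T))[1][:,1]; print("bar",m.sum(),np.degrees(np.arctan2(ev[1],ev[0])))
for n in ["side","top","wrist"]:
    d=imaging.capture(n); w=cloud(d); q=w.reshape(-1,3);q=q[np.isfinite(q).all(1)]; x=(q[:,:2]-c)@ex; y=(q[:,:2]-c)@ey
    if n=="side": sd=d["img"]
    for nm,zl,zh,y0,y1,xm in [("farflange",.06,.08,.11,.1325,.03),("tube",.05,.08,.05,.11,.02),("nearflange",.055,.08,.024,.038,.022)]:
        k=(q[:,2]>zl)&(q[:,2]<zh)&(y>y0)&(y<y1)&(abs(x)<xm)
        if k.sum()>8:
            p=np.percentile(x[k],[1,99]); print(n,nm,k.sum(),"x",round(p.mean(),4),"y",np.round(np.percentile(y[k],[1,10,90,99]),4),"z",np.round(np.percentile(q[k][:,2],[5,50,95]),4))
cv2.imwrite("pics/end.png",np.hstack([cv2.resize(img,(400,300)),cv2.resize(sd[150:300,230:430],(400,300))]))
E
```

```text
uvh [ 0.0249 -0.1212  0.223 ] phi 79.64 tilt 0.13 q [ 0.87  0.48 -0.93  2.04  0.63  0.43 -0.4 ] F [ 0.7 -0.  -0.4] T [-0.13  0.47 -0.05]
brass [326. 162.] 557 r 0.0563 ang 25.7
brass [315. 199.] 36 r 0.0358 ang -11.1Traceback (most recent call last):
  File "<stdin>", line 10, in <module>
IndexError: boolean index did not match indexed array along axis 1; size of axis is 1120 but size of corresponding boolean axis is 560
```

Run:
```python
from kp import *
for n in ["side","top"]:
    d=imaging.capture(n); w=cloud(d); q=w.reshape(-1,3);q=q[np.isfinite(q).all(1)]; x=(q[:,:2]-c)@ex; y=(q[:,:2]-c)@ey
    if n=="side": sd=d["img"]
    for nm,zl,zh,y0,y1,xm in [("farflange",.06,.08,.11,.1325,.03),("tube",.05,.08,.05,.11,.02),("nearflange",.055,.08,.024,.038,.022)]:
        k=(q[:,2]>zl)&(q[:,2]<zh)&(y>y0)&(y<y1)&(abs(x)<xm)
        if k.sum()>8:
            p=np.percentile(x[k],[1,99]); print(n,nm,k.sum(),"x",round(p.mean(),4),"y",np.round(np.percentile(y[k],[1,10,90,99]),4),"z",np.round(np.percentile(q[k][:,2],[5,50,95]),4))
cv2.imwrite("pics/end.png",np.hstack([cv2.resize(cv2.imread("pics/we.png"),(400,300)),cv2.resize(sd[150:300,230:430],(400,300))]))
```

```text
top farflange 84 x 0.0008 y [0.1104 0.1132 0.1314 0.1323] z [0.061  0.0653 0.0738]
top tube 196 x 0.0007 y [0.051  0.0562 0.1042 0.1094] z [0.0522 0.063  0.067 ]
top nearflange 116 x 0.0007 y [0.0241 0.0253 0.0355 0.0377] z [0.0593 0.0696 0.0769]
```

View pics/end.png

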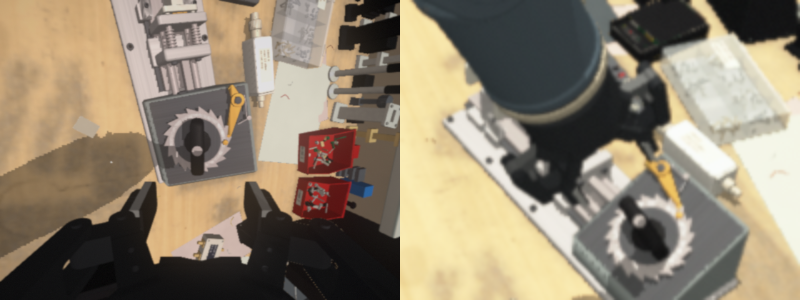

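```bash
python3 -c "
from bench import order
print(order.close_job())"
```

```text
the job is handed in; nothing more can be done
None
```

I handed the job in at about 18 s of the 64 allowed. By camera, the section sits level in both saddles against the fixed port and the pawl is down behind the brass-pin tooth (winder about 1.74 rad). The knob has been let go and the arm is clear. I couldn't measure the sprung port's force, and no result came back.

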